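# Pack plates on a pile of unknown height and snap the case shut

## Task

Pack the loose dark metal plates away: lay every one of them flat on the pile that already lies between the corner guides of the packing case, lowering each until you feel it touch the pile before you let go (do not drop or ram it), and then lay the wooden pressure board on top of the plates in the same way. Finally swing the case's hinged cover over and press its free end down until the catch snaps over it and holds it shut.

Things in the scene. Friction and masses are not known exactly. Their poses are not given: they have to be found in the camera images.
- plate_a: dark metal plate, 110 x 56 x 8 mm (0.13 kg), two bright round marks on its long axis 43 mm either side of the middle; lies flat on the bench. Origin: centre of its underside; x along the 110 mm length, y across the 56 mm width, z up. All the plates are alike; there are three or four of them, and an absent one reads None.
- plate_b: dark metal plate, 110 x 56 x 8 mm (0.13 kg), two bright round marks on its long axis 43 mm either side of the middle; lies flat on the bench. Origin: centre of its underside; x along the 110 mm length, y across the 56 mm width, z up. All the plates are alike; there are three or four of them, and an absent one reads None.
- plate_c: dark metal plate, 110 x 56 x 8 mm (0.13 kg), two bright round marks on its long axis 43 mm either side of the middle; lies flat on the bench. Origin: centre of its underside; x along the 110 mm length, y across the 56 mm width, z up. All the plates are alike; there are three or four of them, and an absent one reads None.
- plate_d: dark metal plate, 110 x 56 x 8 mm (0.13 kg), two bright round marks on its long axis 43 mm either side of the middle; lies flat on the bench. Origin: centre of its underside; x along the 110 mm length, y across the 56 mm width, z up. All the plates are alike; there are three or four of them, and an absent one reads None.
- press_board: wooden pressure board, 110 x 56 x 12 mm (0.09 kg), lies flat on the bench. Origin: centre of its underside; x along the 110 mm length, y across the width, z up.
- case: grey packing case, fixed: base 206 x 90 x 12 mm, long axis x, origin at the centre of its underside. Hinge pillars (100 mm high) at the +x end, a post 100 mm high with the sprung catch at the -x end. Four steel corner guides between them, upright to 78 mm above the bench, flared mouth to 85 mm, keep the plates lengthways along x; the long sides are open for fingers between x = -42 and +42 mm.
- well (a point): middle of the case's floor (12 mm above the bench), case axes; plates lie centred over it. Between the guides there is 118 x 64 mm, 4 mm of play all round a plate. A pile of plates of the same outline already lies there, held fast: its top stands somewhere from 26 to 38 mm above the bench, different each time and not told.
- hinge (a point): middle of the cover's hinge axis, 94 mm above the bench, 82 mm from the middle of the case towards its +x; the axis is parallel to the case's y. Site axes are the case's.
- cover (a joint): angle of the cover: 0 = shut, level over the pile; about 1.5 = standing upright at the hinge end (the start); limit 1.62. A light spring (0.12 N m/rad towards 1.6) and a little friction hold it up and raise it again if let go too early. Below about 0.08 its nose meets the catch, which takes roughly 5 to 12 N at the free end to pass; below 0.03 the catch holds it.
- cover_press (a point): place to push: on the outer (when shut: upper) face of the cover, on its middle line, 125 mm from the hinge axis; its z is the outward normal, 96.5 mm above the bench when shut. The cover is a plate 66 mm wide and 5 mm thick, centred on the hinge axis, ending 142 mm from it, with the catch nose out to 152 mm. Pushed from behind it swings over the pile.

How it is judged:
On the way, in this order (a step that is already met when the one before it is completed fails the run):
1. all plates present lie flat on the pile in the case (horizontal distance between each of plate_a, plate_b, plate_c, plate_d and well below 0.008 m and angle between each of plate_a, plate_b, plate_c, plate_d's own z axis and vertical below 0.06 rad and angle between the x axis of each of plate_a, plate_b, plate_c, plate_d and the x axis of case, either way round below 0.12 rad and z of plate_a in the frame of well between 0.008 and 0.068 m and linear speed of each of plate_a, plate_b, plate_c, plate_d below 0.03 m/s and z of plate_b in the frame of well between 0.008 and 0.068 m and z of plate_c in the frame of well between 0.008 and 0.068 m and z of plate_d in the frame of well between 0.008 and 0.068 m), for 0.2 s.
2. the pressure board lies flat on top of them (horizontal distance between press_board and well below 0.008 m and angle between press_board's own z axis and vertical below 0.06 rad and angle between the x axis of press_board and the x axis of case, either way round below 0.12 rad and z of press_board in the frame of well between 0.008 and 0.068 m and linear speed of press_board below 0.03 m/s and z of press_board in the frame of plate_a above 0.006 m and z of press_board in the frame of plate_b above 0.006 m and z of press_board in the frame of plate_c above 0.006 m and z of press_board in the frame of plate_d above 0.006 m), for 0.2 s.
3. the cover is shut and the catch holds it (value of joint cover below 0.03 rad), for 0.2 s.
At the end, for the whole second after the job is handed in: Every plate present and the pressure board lie in the case within 8 mm of its middle, flat within 0.06 rad and in line with it within 0.12 rad, at rest, the board above all the plates (at least 6 mm higher), and the cover is held shut by its catch (below 0.03 rad) with nothing touching it (all of step 1 and all of step 2 and contact force between the fingers and plate_a below 0.05 N and contact force between the fingers and plate_b below 0.05 N and contact force between the fingers and plate_c below 0.05 N and contact force between the fingers and plate_d below 0.05 N and contact force between the fingers and press_board below 0.05 N and value of joint cover below 0.03 rad and contact force between the fingers and case below 0.05 N).
It fails at once if a plate or the board is dropped into the case: it falls free (touching nothing) at more than 0.35 m/s, a fall of over 6 mm, within 40 mm of the middle of the case ((horizontal distance between plate_a and well below 0.04 m and linear speed of plate_a above 0.35 m/s and contact force between plate_a and anything else below 0.01 N) or (horizontal distance between plate_b and well below 0.04 m and linear speed of plate_b above 0.35 m/s and contact force between plate_b and anything else below 0.01 N) or (horizontal distance between plate_c and well below 0.04 m and linear speed of plate_c above 0.35 m/s and contact force between plate_c and anything else below 0.01 N) or (horizontal distance between plate_d and well below 0.04 m and linear speed of plate_d above 0.35 m/s and contact force between plate_d and anything else below 0.01 N) or (horizontal distance between press_board and well below 0.04 m and linear speed of press_board above 0.35 m/s and contact force between press_board and anything else below 0.01 N)).
It fails at once if the case, its pile or its cover is struck or pressed with more than 150 N (contact force between case and anything else above 150 N).
Of plate_a, plate_b, plate_c, plate_d only 3 to 4 are there at a start; the rules pass over those that are not, and their reading is None.
At some moment in a run one of plate_a, plate_b, plate_c, plate_d, press_board may be knocked a few centimetres aside while the robot is not near it.
It also fails if it takes over 200 s, if anything falls off the work surface, if the arm or the gripper's body presses on something with over 40 N, if the wrist force passes 120 N, or if a joint passes its speed limit or range.

## Robot

A 7-joint arm with a two-finger parallel gripper is mounted at the origin on a cart in front of the work surface, level with it; the furniture and walls round the work are solid. World frame = base frame: x ahead of the robot, y to its left, z up, the work surface at z = 0. Lengths are in m, angles in rad, forces in N, time in s.
With the tool pointing down it reaches from about 0.35 to 0.9 m from the base axis. Payload 8.1 kg.
Tool frame: the origin (TCP) lies at the centre of the arm's flange, where the gripper is bolted on; the fingertips stand 178 mm ahead of it and the grasp point (between the pads) lies 159 mm ahead of it; z points along the fingers, y is the direction in which the jaws open and shut (so a half turn about z gives the same grasp; the last joint's range is limited). The gripper opens to 92 mm and grips with 3 to 60 N. Pads are 19 mm wide; open, the fingers measure 130 mm over their backs; the gripper's body (75 mm by 190 mm) begins 47 mm behind the grasp point.
Start: joints at [1.152, 0.434, 0.025, 1.573, -0.012, 1.134, -0.075], TCP at [0.194, -0.594, 0.405] pointing down, gripper open.
Joint ranges: [-2.62, 2.62], [-0.44, 2.09], [-1.27, 1.32], [0.08, 2.57], [-1.32, 4.46], [0.12, 2], [-2.74, 2.74]. Speed limits (rad/s): [2.22, 2.22, 3.01, 3.01, 3.14, 3.14, 3.14].

## Interface

Orientations are given as a rotation vector (axis times angle).
In Python, from cell import arm, get_image, camera_model gives the robot as it stands. The module is installed in compiled form; this text tells all that it offers.
- The arm moves only by the shell command python3 -m pendant 'ROWS' [FORCE]. ROWS is JSON, a list that holds one entry, the list of rows, each a list of 7 numbers: the shift along the tool's x, y, z in mm, then the turn, a rotation vector about the tool's x, y, z in rad, then the closure, from -1 (fully open) to 1 (shut). In form: [[[x, y, z, rx, ry, rz, hand], ...]]. A call has 1 to 20 rows; each row is the pose to reach, as a shift and turn from the pose commanded when the call began, along the tool's axes at that moment; what a row does not reach only later rows make up. A row lasts 1/8 s, in which the tool goes at most 62.5 mm and 10.7 degrees, less where a joint would pass 70% of its speed; a pose out of reach is approached as far as the arm can. A call with a gripper value outside its range is refused whole. The fingers move at their own pace and stop on an object; FORCE is the grip in N (left out, the last holds). Time passes only in rows, so rows that repeat a pose let the fingers close. It gives the time, the measured TCP pose, the force and the opening at its end, in the units of the state.
- arm.observe(): the state, without advancing time (a new reading comes with each control period).
- get_image(name): name is "scene" or "side" or "wrist"; returns the picture (480x640x3 uint8, red, green, blue); there is no depth.
- camera_model(name): a dict with "fx", "fy", "cx", "cy" (pixels), "position" and "orientation" of the camera in the world; the wrist camera has in their place "T_tool_cam" (4x4, takes a point from camera to tool coordinates, whose origin is the TCP and whose axes are the flange's). Camera axes: x right, y down, z forward; pixel columns grow to the right and rows downward; lengths in m; the calibration is good to about 2 mm. A picture is of the moment at which its call begins: read the wrist's pose just before it. camera_model takes no time and is no camera call.
- arm.sign_off(): hands the job in, once; it reports no verdict.
The state is a dict: "clock": time; "joints": joint angles; "dq": joint speeds; "joint_efforts": joint torques, N m; "position": TCP position; "ee_rot": TCP orientation; "force": force on the tool from outside, world axes, zero at the start; "ft_torque": the same for the moment, N m; "width": opening from 0.0 (shut) to 1.0 (fully open).
Only numpy, scipy, OpenCV 4.12 (cv2) and the standard library are available. Lean on these libraries where they do the work, as an engineer would, in place of code of your own. Each camera call takes 0.05 s, during which the arm holds its last target.

## Working session

There is one attempt and no reset: what is moved stays moved. The work goes in short steps, Python scripts to look and compute and a shell command to move; the robot and the scene stay as the last step left them, time stands still between calls to the robot, and variables do not carry over. Pictures are saved under pics/ and viewed, and the job is handed in when it is done.

```bash
mkdir -p pics; python3 - <<'E'
from cell import arm,get_image,camera_model
import cv2
s=arm.observe();print(s)
for n in("scene","side","wrist"):
    print(n,camera_model(n)); cv2.imwrite(f"pics/{n}0.png",get_image(n)[:,:,::-1])
E
```

```text
{'clock': 0.0, 'joints': array([ 1.15241659,  0.43519774,  0.02493865,  1.57410508, -0.01159706,
        1.13400117, -0.07508901]), 'dq': array([ 0.00062349, -0.0007364 ,  0.00047879, -0.0011468 , -0.00135518,
        0.00070225, -0.00087035]), 'joint_efforts': array([ 1.09428016e-03, -6.67834926e+01,  9.85730812e-01, -3.14455175e+01,
       -6.03752607e-02,  4.25415463e-02,  1.61154762e-04]), 'position': array([ 0.19400895, -0.59387287,  0.40395695]), 'ee_rot': array([-3.10101929e+00, -4.93686952e-01,  5.86897723e-04]), 'force': array([ 0.02671037, -0.54787531,  0.43984007]), 'ft_torque': array([ 0.0442306 ,  0.01239209, -0.01278615]), 'width': 1.0023007979970675}
scene {'fx': 520.4563715916136, 'fy': 520.4563715916136, 'cx': 332.88444982422124, 'cy': 236.3122626958903, 'position': array([0.60635531, 0.83670241, 0.89981768]), 'orientation': array([-0.24334121, -2.83453904,  1.18185509])}
side {'fx': 482.56074607095974, 'fy': 482.56074607095974, 'cx': 313.8411356672902, 'cy': 243.26596596455784, 'position': array([0.13458493, 0.95026488, 0.85391145]), 'orientation': array([-0.51316284,  2.63358058, -1.3169789 ])}
wrist {'fx': 430.4452653676537, 'fy': 430.4452653676537, 'cx': 325.5399934573775, 'cy': 240.67849263947207, 'T_tool_cam': array([[ 3.75873968e-04, -9.60905622e-01, -2.76875865e-01,
         7.44971688e-02],
       [ 9.99999262e-01,  4.14026171e-05,  1.21386414e-03,
         1.19150762e-03],
       [-1.15494549e-03, -2.76876117e-01,  9.60904929e-01,
         1.97032788e-02],
       [ 0.00000000e+00,  0.00000000e+00,  0.00000000e+00,
         1.00000000e+00]])}
```

View pics/scene0.png

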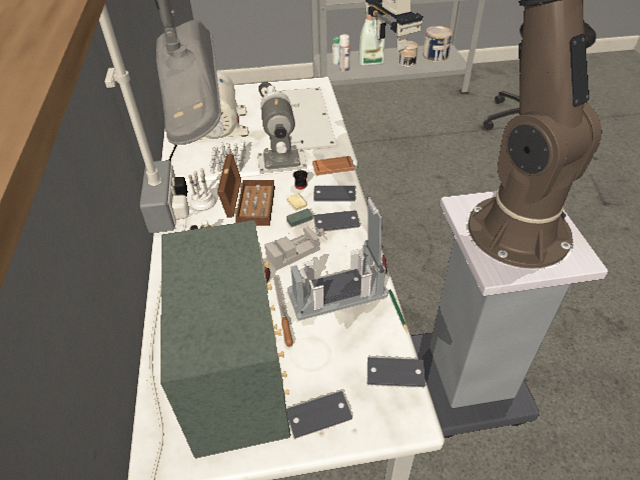

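View pics/side0.png

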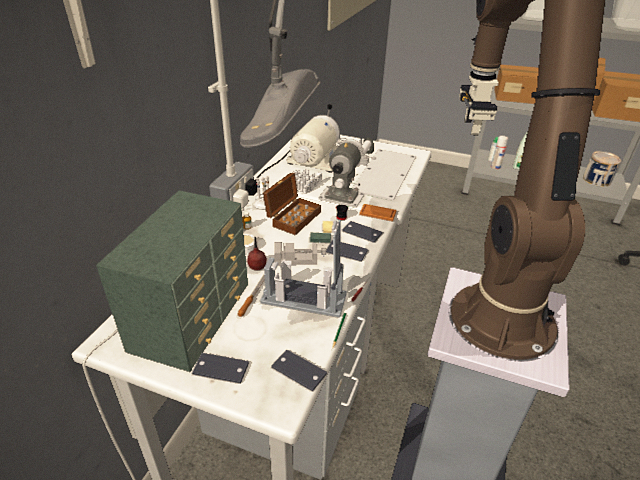

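View pics/wrist0.png

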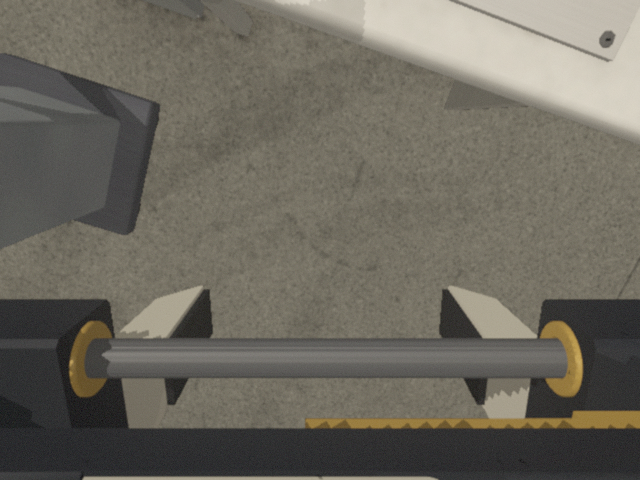

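The scene view shows four dark plates at (396,371), (320,412), (337,220) and (335,193). The wooden board is at (334,165), and the case is at about (338,285) with its cover upright at the right (x nearer the robot). I'll measure them next.

```bash
cat > h.py <<'E'
import numpy as np,cv2
from scipy.spatial.transform import Rotation as R
from cell import arm,get_image,camera_model
def cam(n,s=None):
    m=camera_model(n)
    if n=="wrist":
        s=s or arm.observe()
        T=np.eye(4);T[:3,:3]=R.from_rotvec(s["ee_rot"]).as_matrix();T[:3,3]=s["position"]
        T=T@m["T_tool_cam"]; return m,T[:3,:3],T[:3,3]
    return m,R.from_rotvec(m["orientation"]).as_matrix(),np.array(m["position"])
def plane(c,uv,z):
    m,Rm,p=c; uv=np.atleast_2d(uv).astype(float)
    d=np.c_[(uv[:,0]-m["cx"])/m["fx"],(uv[:,1]-m["cy"])/m["fy"],np.ones(len(uv))]@Rm.T
    return p+d*((z-p[2])/d[:,2])[:,None]
def proj(c,P):
    m,Rm,p=c; q=(np.atleast_2d(P)-p)@Rm
    return np.c_[q[:,0]/q[:,2]*m["fx"]+m["cx"],q[:,1]/q[:,2]*m["fy"]+m["cy"]]
def rect(c,poly,z):
    P=plane(c,poly,z)[:,:2]
    (cx,cy),(w,h),a=cv2.minAreaRect((P*1000).astype(np.float32))
    if w<h:w,h,a=h,w,a+90
    a=(a+90)%180-90
    return cx/1000,cy/1000,w,h,np.deg2rad(a)
def blobs(n,img,mask,z,amin=300,s=None):
    c=cam(n,s);out=[]
    k=np.ones((3,3),np.uint8)
    mask=cv2.morphologyEx(mask,cv2.MORPH_CLOSE,np.ones((7,7),np.uint8))
    mask=cv2.morphologyEx(mask,cv2.MORPH_OPEN,k)
    for q in cv2.findContours(mask,cv2.RETR_EXTERNAL,cv2.CHAIN_APPROX_NONE)[0]:
        if cv2.contourArea(q)<amin: continue
        q=q[:,0]; out.append((q.mean(0),rect(c,q,z)))
    return out
def dark(img):
    hsv=cv2.cvtColor(img,cv2.COLOR_RGB2HSV)
    return ((hsv[...,2]<105)&(hsv[...,1]<70)).astype(np.uint8)*255
def wood(img):
    hsv=cv2.cvtColor(img,cv2.COLOR_RGB2HSV)
    return ((hsv[...,0]<20)&(hsv[...,1]>120)&(hsv[...,2]>110)).astype(np.uint8)*255
E
python3 - <<'E'
from h import *
np.set_printoptions(precision=4,suppress=True)
for n in("scene","side"):
    im=get_image(n)
    for f,z in((dark,.008),(wood,.012)):
        for p,r in blobs(n,im,f(im),z,150):
            if 35<r[3]<80 and 80<r[2]<140: print(n,f.__name__,p,np.round(r,4))
    x=cv2.resize(im[130:360,220:420] if n=="scene" else im[180:330,220:400],None,fx=3 if n=="scene" else 4,fy=3 if n=="scene" else 4,interpolation=cv2.INTER_CUBIC)[:600,:800]
    cv2.imwrite(f"pics/{n}z.png",x[:,:,::-1])
E
```

```text
scene dark [334.4245 193.    ] [  0.4279  -0.2115 107.0788  57.6933  -0.1749]
scene dark [175.6049 183.9012] [  0.8428  -0.3326 115.753   50.0737  -1.5422]
scene wood [332.5521 164.9479] [  0.4112  -0.3284 107.9396  63.0215   0.0397]
side wood [377.7229 212.0361] [  0.4059  -0.3255 108.2826  67.9482   0.0445]
```

View pics/scenez.png

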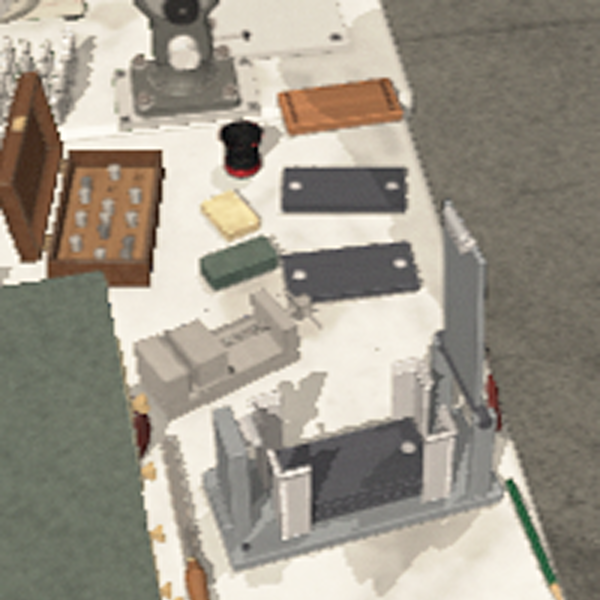

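View pics/sidez.png

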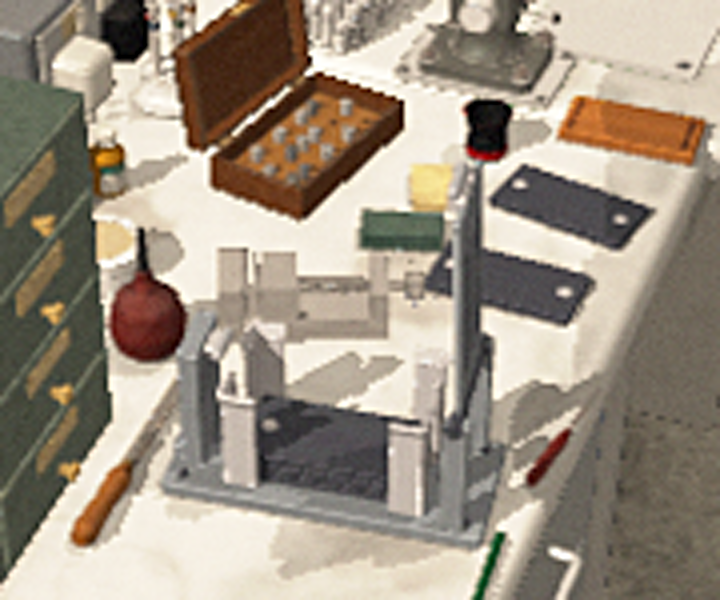

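```bash
python3 - <<'E'
from h import *
np.set_printoptions(precision=4,suppress=True)
im=get_image("scene"); c=cam("scene")
x=cv2.resize(im[340:450,270:440],None,fx=4,fy=4,interpolation=cv2.INTER_CUBIC)
cv2.imwrite("pics/scenez2.png",x[:,:,::-1])
f=lambda L:np.array(L)/3+[220,130]
# case base top corners (crop px): front-left, front-right, back-right
print("base z=.012",plane(c,f([(240,545),(502,490)]),.012))
print("base z=0",plane(c,f([(238,567),(502,500)]),.0))
print("marks b",plane(c,f([(295,185),(392,185)]),.008),plane(c,f([(299,275),(400,264)]),.008))
print("post tops z=.1", plane(c,f([(222,408)]),.1))
E
```

```text
base z=.012 [[0.566  0.1645 0.012 ]
 [0.3722 0.148  0.012 ]]
base z=0 [[ 0.5693  0.1742  0.    ]
 [ 0.3713  0.1478 -0.    ]]
marks b [[ 0.4684 -0.2239  0.008 ]
 [ 0.3836 -0.2089  0.008 ]] [[ 0.4825 -0.1077  0.008 ]
 [ 0.3968 -0.1063  0.008 ]]
post tops z=.1 [[0.5677 0.1129 0.1   ]]
```

View pics/scenez2.png

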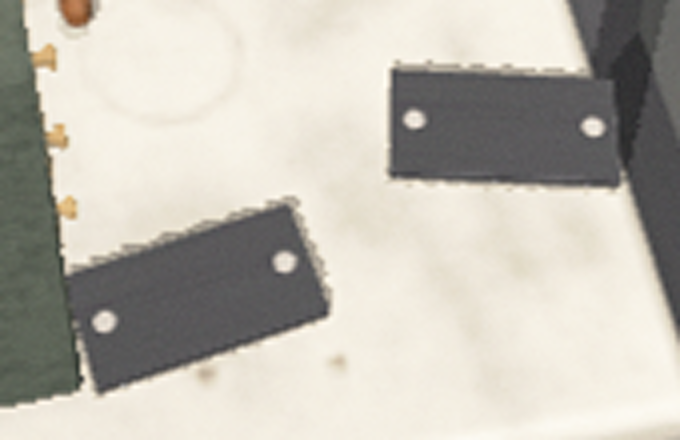

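```bash
cat >> h.py <<'E'
def toolR(yaw):
    c,s=np.cos(yaw),np.sin(yaw); return np.array([[c,s,0],[s,-c,0],[0,0,-1.]])
def go(x,y,z,yaw,s=None):
    s=s or arm.observe(); R0=R.from_rotvec(s["ee_rot"]).as_matrix()
    d=R0.T@(np.array([x,y,z])-s["position"])*1000
    r=R.from_matrix(R0.T@toolR(yaw)).as_rotvec()
    print("shift mm",np.round(d,1),"turn",np.round(r,3)); 
def pose():
    s=arm.observe(); R0=R.from_rotvec(s["ee_rot"]).as_matrix()
    print("t",s["clock"],"pos",np.round(s["position"],4),"yaw %.3f"%np.arctan2(R0[1,0],R0[0,0]),"tilt %.3f"%np.arccos(-R0[2,2]),"F",np.round(s["force"],1),"w %.3f"%s["width"])
E
python3 - <<'E'
from h import *
np.set_printoptions(precision=4,suppress=True)
c=cam("scene")
print(plane(c,[(373.5,369.75),(418.25,371.5),(296,420.25),(341,405.25)],.008))
pose(); go(.46,-.16,.45,0.0); go(.46,.13,.45,.1)
E
```

```text
[[0.4431 0.3241 0.008 ]
 [0.3591 0.3426 0.008 ]
 [0.603  0.4001 0.008 ]
 [0.5182 0.3856 0.008 ]]
t 0.3 pos [ 0.194  -0.594   0.4045] yaw 0.316 tilt 0.001 F [-0.3  0.5  0.2] w 0.998
shift mm [ 387.6 -330.   -45.4] turn [-0.001  0.     0.316]
shift mm [ 477.6 -605.7  -45.2] turn [-0.001  0.     0.216]
```

```bash
python3 -m pendant '[[[60,-30,-45,0,0,0.1,-1],[120,-90,-45,0,0,0.2,-1],[180,-150,-45,0,0,0.316,-1],[388,-330,-45,0,0,0.316,-1],[388,-330,-45,0,0,0.316,-1],[388,-330,-45,0,0,0.316,-1],[388,-330,-45,0,0,0.316,-1],[388,-330,-45,0,0,0.316,-1],[388,-330,-45,0,0,0.316,-1]]]'
python3 - <<'E'
from h import *
pose(); im=get_image("wrist"); cv2.imwrite("pics/w1.png",im[:,:,::-1])
E
```

```text
clock: 1.42
position: [0.4619, -0.156, 0.45]
ee_rot: [-3.141, -0.008, -0.002]
force: [0.4, -1.2, 0.2]
width: 0.997
t 1.425 pos [ 0.4619 -0.156   0.45  ] yaw 0.005 tilt 0.001 F [ 0.4 -1.2  0.2] w 0.997
```

View pics/w1.png

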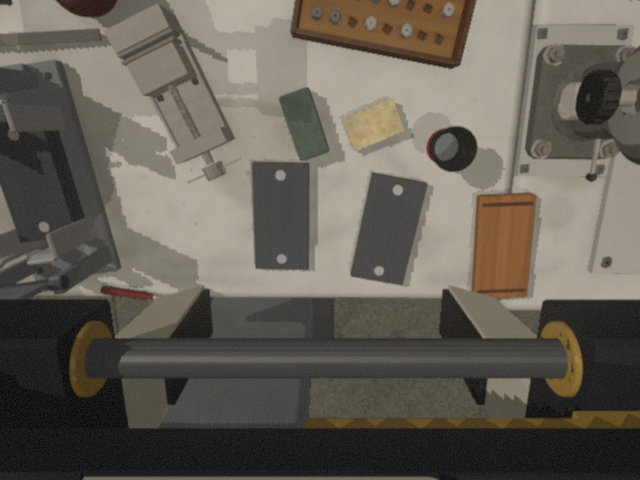

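The wrist view is clear: plates at (280,216) and (389,228), board at (504,245), with a vice, blocks and a knob beyond them. I'll measure these, then view the case.

```bash
cat >> h.py <<'E'
def wmeas(tag):
    s=arm.observe(); im=get_image("wrist"); cv2.imwrite(f"pics/{tag}.png",im[:,:,::-1])
    im[295:]=255
    for f,z in((dark,.008),(wood,.012)):
        for p,r in blobs("wrist",im,f(im),z,800,s):
            if 45<r[3]<70 and 95<r[2]<125: print(f.__name__,np.round(p),np.round(r,4))
    return s,im
E
python3 - <<'E'
from h import *
wmeas("w1b"); go(.47,.12,.45,.1)
E
```

```text
dark [389. 229.] [  0.427   -0.2202 109.8208  56.5719  -0.1776]
wood [505. 244.] [ 4.124000e-01 -3.369000e-01  1.051312e+02  5.697200e+01  4.640000e-02]
shift mm [ 9.70e+00 -2.77e+02  1.00e-01] turn [-0.001 -0.001 -0.095]
```

```bash
python3 -m pendant '[[[10,-277,0,0,0,-0.095,-1],[10,-277,0,0,0,-0.095,-1],[10,-277,0,0,0,-0.095,-1],[10,-277,0,0,0,-0.095,-1],[10,-277,0,0,0,-0.095,-1],[10,-277,0,0,0,-0.095,-1],[10,-277,0,0,0,-0.095,-1]]]'
python3 - <<'E'
from h import *
pose(); wmeas("w2")
E
```

```text
clock: 2.4
position: [0.4707, 0.1154, 0.4495]
ee_rot: [3.137, 0.146, -0.001]
force: [-0.3, -0.8, 0.2]
width: 0.998
t 2.4 pos [0.4707 0.1154 0.4495] yaw 0.093 tilt 0.001 F [-0.3 -0.8  0.2] w 0.998
dark [37. 66.] [  0.5621   0.3878 114.2999  64.7064   0.1149]
```

View pics/w2.png

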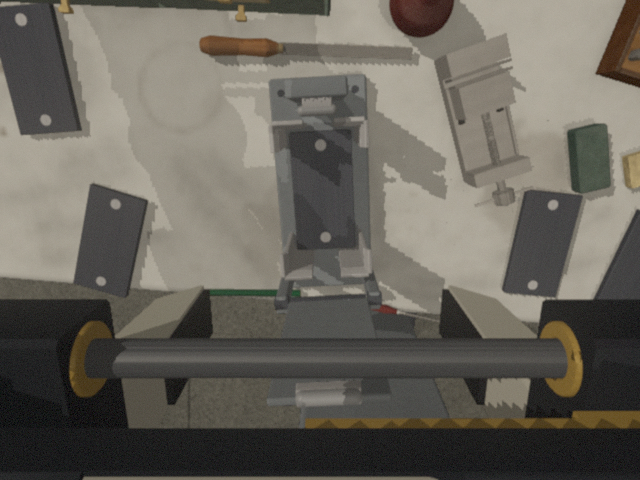

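```bash
python3 - <<'E'
from h import *
im=cv2.imread("pics/w2.png")
cv2.imwrite("pics/w2z.png",cv2.resize(im[60:320,245:405],None,fx=3,fy=2.3,interpolation=cv2.INTER_CUBIC) if 0 else cv2.resize(im[62:262,250:400],None,fx=3,fy=3,interpolation=cv2.INTER_CUBIC))
E
```

```text
(no output)
```

View pics/w2z.png

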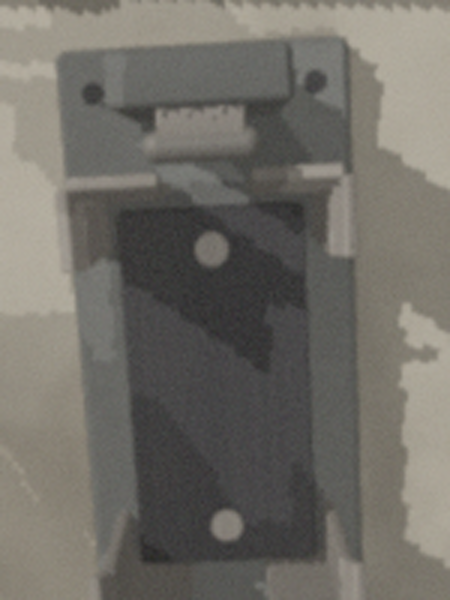

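```bash
python3 - <<'E'
from h import *
np.set_printoptions(precision=4,suppress=True)
# state at picture
s=arm.observe(); c=cam("wrist",s)
im=cv2.imread("pics/w2.png"); g=cv2.cvtColor(im,cv2.COLOR_BGR2GRAY).astype(float)
def mk(u,v,r=9):
    p=g[v-r:v+r+1,u-r:u+r+1]; w=(p>p.min()+.55*(p.max()-p.min())).astype(np.uint8)
    n,l,st,ce=cv2.connectedComponentsWithStats(w); k=1+np.argmax(st[1:,4]); return ce[k]+[u-r,v-r]
a,b=mk(320,145),mk(326,237); print(a,b)
for z in(.026,.030,.034,.038):
    P=plane(c,[a,b],z); d=P[0]-P[1]; print(z,P.mean(0)[:2],np.hypot(*d[:2]),np.arctan2(d[1],d[0]))
f=lambda L:np.array(L)/3+[250,62]
L=plane(c,f([(60,55),(97,575)]),.012);Q=plane(c,f([(347,38),(362,560)]),.012)
for e in(L,Q):
    d=e[0]-e[1]; print(e[:,:2],np.arctan2(d[1],d[0]))
print(np.linalg.norm(L[0]-Q[0]),(L[0]+Q[0])/2)
for (u,v) in ((20,19),(45,120),(116,204),(100,281),(555,199),(532,285)):
    q=mk(u,v);print((u,v),q,plane(c,q,.008)[0])
E
```

```text
[320.1471 144.598 ] [325.3294 236.6118]
0.026 [0.477  0.1162] 0.08773923869187356 0.14649200747943783
0.03 [0.4777 0.1163] 0.08687022458353807 0.14649200747943772
0.034 [0.4783 0.1163] 0.08600121047520244 0.14649200747943802
0.038 [0.479  0.1164] 0.08513219636686702 0.1464920074794378
[[0.5724 0.1733]
 [0.4077 0.1514]] 0.13236521870743714
[[0.5853 0.087 ]
 [0.4213 0.0624]] 0.14886199637217223
0.08728316776371661 [0.5788 0.1302 0.012 ]
(20, 19) [20.5424 19.0763] [0.6032 0.397  0.008 ]
(45, 120) [ 45.1778 119.6333] [0.5183 0.3827 0.008 ]
(116, 204) [115.1852 203.679 ] [0.4433 0.3205 0.008 ]
(100, 281) [100.4857 280.8857] [0.3591 0.3393 0.008 ]
(555, 199) [552.5325 204.2078] [ 0.4828 -0.1131  0.008 ]
(532, 285) [532.2394 284.7465] [ 0.3962 -0.1123  0.008 ]
```

```bash
python3 - <<'E'
from h import *
np.set_printoptions(precision=4,suppress=True)
print(plane(cam("side"),[(191,366),(246,262)],0),plane(cam("scene"),[(289,437)],0))
go(.4012,.3299,.25,-.22)
E
```

```text
[[0.6216 0.4112 0.    ]
 [0.6801 0.0467 0.    ]] [[0.6188 0.4249 0.    ]]
shift mm [ -49.5 -220.4  199.4] turn [0.001 0.    0.312]
```

```bash
python3 -m pendant '[[[0,-60,0,0,0,0.1,-1],[-20,-120,0,0,0,0.2,-1],[-50,-220,50,0,0,0.312,-1],[-50,-220,200,0,0,0.312,-1],[-50,-220,200,0,0,0.312,-1],[-50,-220,200,0,0,0.312,-1],[-50,-220,200,0,0,0.312,-1],[-50,-220,200,0,0,0.312,-1],[-50,-220,200,0,0,0.312,-1]]]'
python3 - <<'E'
from h import *
pose(); wmeas("w3")
go(.4012,.3299,.180,-.22)
E
```

```text
clock: 3.58
position: [0.4015, 0.3307, 0.252]
ee_rot: [-3.12, 0.344, -0.004]
force: [0.9, -0.2, 0.5]
width: 1.002
t 3.575 pos [0.4015 0.3307 0.252 ] yaw -0.220 tilt 0.004 F [ 0.9 -0.2  0.5] w 1.002
shift mm [-0.1  1.  71.8] turn [-0.003 -0.002  0.   ]
```

View pics/w3.png

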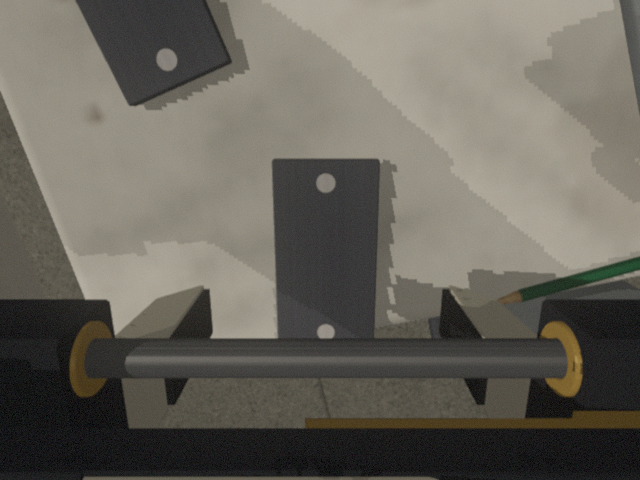

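The plate is centred between the fingers, with its marks at (326,183) and (326,332). I'll check the x position, then descend.

```bash
python3 - <<'E'
from h import *
np.set_printoptions(precision=4,suppress=True)
c=cam("wrist")
P=plane(c,[(325.8,183.2),(326,332)],.008); print(P,P[0]-.043*np.array([np.cos(.22),-np.sin(.22),0]), np.linalg.norm(P[0]-P[1]))
E
python3 -m pendant '[[[0,1,20,-0.003,-0.002,0,-1],[0,1,40,-0.003,-0.002,0,-1],[0,1,55,-0.003,-0.002,0,-1],[0,1,65,-0.003,-0.002,0,-1],[0,1,70,-0.003,-0.002,0,-1],[0,1,71,-0.003,-0.002,0,-1],[0,1,71,-0.003,-0.002,0,-1]]]' 30
```

```text
[[0.4425 0.3207 0.008 ]
 [0.3586 0.3393 0.008 ]] [0.4006 0.3301 0.008 ] 0.08595456747002515
clock: 4.5
position: [0.3998, 0.3305, 0.179]
ee_rot: [3.121, -0.34, -0.003]
force: [-0.6, -0.0, -0.1]
width: 1.001
```

```bash
python3 -m pendant '[[[0,0,0,0,0,0,1],[0,0,0,0,0,0,1],[0,0,0,0,0,0,1],[0,0,0,0,0,0,1],[0,0,0,0,0,0,1],[0,0,-10,0,0,0,1],[0,0,-30,0,0,0,1],[0,0,-80,0,0,0,1],[0,0,-130,0,0,0,1],[0,0,-130,0,0,0,1],[0,0,-130,0,0,0,1]]]' 40
python3 - <<'E'
from h import *
pose(); wmeas("w4")
go(.4775,.116,.32,.143)
E
```

```text
clock: 5.88
position: [0.3998, 0.3303, 0.3086]
ee_rot: [3.12, -0.34, -0.004]
force: [0.2, -0.7, -2.7]
width: 0.602
t 5.875 pos [0.3998 0.3303 0.3086] yaw -0.217 tilt 0.004 F [ 0.2 -0.7 -2.7] w 0.602
shift mm [122.2 192.4 -11.6] turn [ 0.004  0.004 -0.36 ]
```

View pics/w4.png

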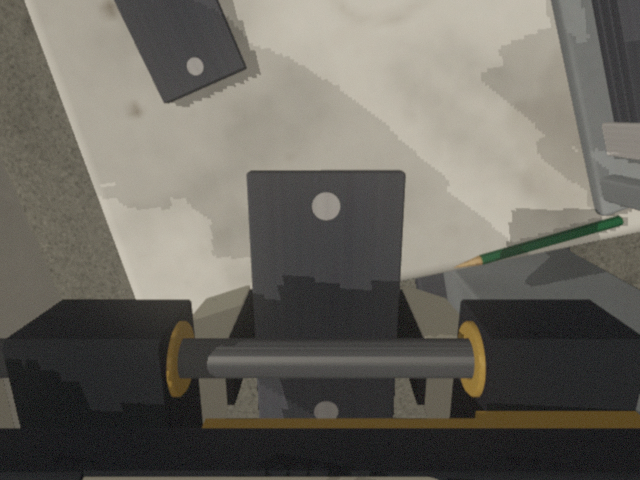

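```bash
cat >> h.py <<'E'
def toolpt(uv,zt):
    T=camera_model("wrist"); m=T; T=T["T_tool_cam"]
    d=T[:3,:3]@np.array([(uv[0]-m["cx"])/m["fx"],(uv[1]-m["cy"])/m["fy"],1]); p=T[:3,3]
    return p+d*(zt-p[2])/d[2]
E
python3 - <<'E'
from h import *
np.set_printoptions(precision=4,suppress=True)
print(toolpt((326,206),.169),toolpt((326,411),.169))
go(.4775,.29,.32,.0);go(.4775,.116,.32,.143)
E
```

```text
[0.0449 0.0014 0.169 ] [-0.04    0.0015  0.169 ]
shift mm [ 84.6  22.5 -12.3] turn [ 0.004  0.003 -0.217]
shift mm [122.2 192.4 -11.6] turn [ 0.004  0.004 -0.36 ]
```

```bash
python3 -m pendant '[[[40,10,-12,0.004,0.003,-0.1,1],[85,22,-12,0.004,0.003,-0.217,1],[95,60,-12,0.004,0.004,-0.25,1],[105,110,-12,0.004,0.004,-0.3,1],[115,160,-12,0.004,0.004,-0.36,1],[120,192,-12,0.004,0.004,-0.36,1],[120,192,-12,0.004,0.004,-0.36,1],[120,192,-12,0.004,0.004,-0.36,1],[120,192,-12,0.004,0.004,-0.36,1]]]'
python3 - <<'E'
from h import *
pose(); wmeas("w5")
go(.4755,.1155,.28,.143)
E
```

```text
clock: 7.05
position: [0.4758, 0.1186, 0.3206]
ee_rot: [-3.132, -0.227, -0.001]
force: [-0.0, 0.7, -2.0]
width: 0.603
t 7.05 pos [0.4758 0.1186 0.3206] yaw 0.145 tilt 0.002 F [-0.   0.7 -2. ] w 0.603
shift mm [-0.8  3.1 40.7] turn [-0.001 -0.001  0.002]
```

View pics/w5.png

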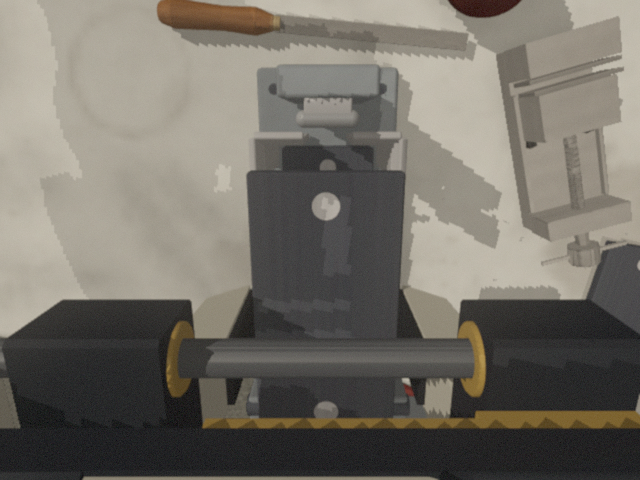

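```bash
python3 - <<'E'
from h import *
np.set_printoptions(precision=4,suppress=True)
im=cv2.imread("pics/w5.png"); cv2.imwrite("pics/w5z.png",cv2.resize(im[55:205,235:425],None,fx=4,fy=4,interpolation=cv2.INTER_CUBIC))
E
```

```text
(no output)
```

View pics/w5z.png

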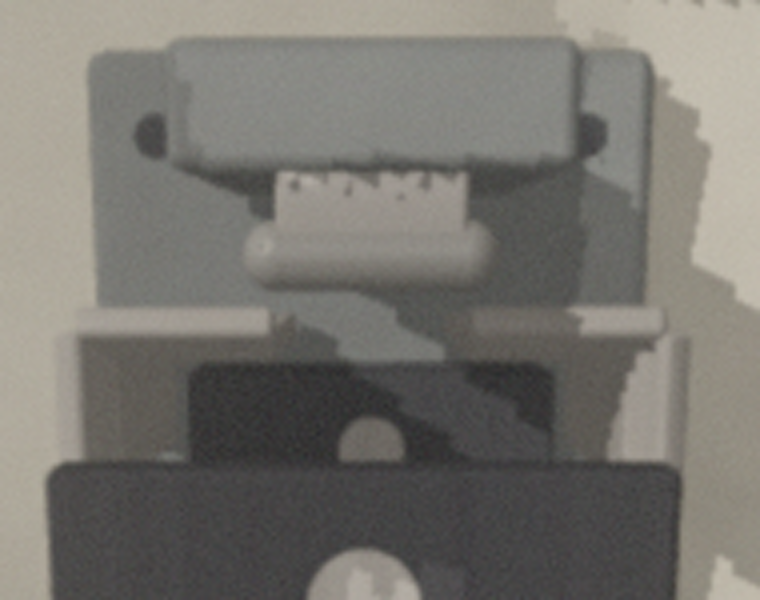

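```bash
python3 - <<'E'
from h import *
np.set_printoptions(precision=4,suppress=True)
h=.3206
for n,u,v,z in(("post",328.75,80,.1),("base",327.5,80,.012),("pilemark",327.75,164.5,.034),("pileedge",327.6,147,.034),("guides",328.25,137,.085)):
    print(n,toolpt((u,v),h-z))
print(toolpt((326,172),.169),toolpt((326,206),.169))
c=cam("wrist")
print(plane(c,[(328.75,80)],.1),plane(c,[(327.75,164.5)],.034))
E
```

```text
post [0.0902 0.0028 0.2206]
base [0.097  0.0028 0.3086]
pilemark [0.0465 0.0029 0.2866]
pileedge [0.057  0.0028 0.2866]
guides [0.0652 0.0028 0.2356]
[0.0564 0.0015 0.169 ] [0.0444 0.0016 0.169 ]
[[0.5657 0.1291 0.1   ]] [[0.5225 0.1229 0.034 ]]
```

```bash
python3 -m pendant '[[[1,1.3,10,0,0,0,1],[1,1.3,30,0,0,0,1],[1,1.3,45,0,0,0,1],[1,1.3,60,0,0,0,1],[1,1.3,72,0,0,0,1],[1,1.3,80,0,0,0,1],[1,1.3,85,0,0,0,1],[1,1.3,85,0,0,0,1]]]'
python3 -m pendant '[[[0,0,3,0,0,0,1],[0,0,6,0,0,0,1],[0,0,8,0,0,0,1],[0,0,10,0,0,0,1],[0,0,10,0,0,0,1]]]'
python3 - <<'E'
from h import *
pose()
E
```

```text
clock: 8.1
position: [0.4772, 0.1163, 0.2359]
ee_rot: [-3.132, -0.224, -0.002]
force: [0.1, -0.9, -0.9]
width: 0.604
clock: 8.72
position: [0.4771, 0.1163, 0.2259]
ee_rot: [-3.133, -0.224, -0.002]
force: [-0.0, -0.1, -0.7]
width: 0.602
t 8.725 pos [0.4771 0.1163 0.2259] yaw 0.143 tilt 0.002 F [-0.  -0.1 -0.7] w 0.602
```

```bash
D='[[[0,0,1,0,0,0,1],[0,0,2,0,0,0,1],[0,0,2,0,0,0,1]]]'
python3 -m pendant '[[[0,0,1,0,0,0,1],[0,0,2,0,0,0,1],[0,0,3,0,0,0,1],[0,0,3,0,0,0,1]]]' | grep -E 'pos|force'
python3 -m pendant '[[[0,0,1,0,0,0,1],[0,0,2,0,0,0,1],[0,0,2,0,0,0,1]]]'| grep -E 'pos|force'
python3 -m pendant '[[[0,0,1,0,0,0,1],[0,0,2,0,0,0,1],[0,0,2,0,0,0,1]]]'| grep -E 'pos|force'
```

```text
position: [0.4772, 0.1163, 0.223]
force: [-0.3, -0.0, -1.3]
position: [0.4772, 0.1163, 0.221]
force: [-0.3, 0.2, -0.3]
position: [0.4772, 0.1163, 0.219]
force: [-0.0, -0.2, -1.4]
```

```bash
python3 -m pendant '[[[0,0,1,0,0,0,1],[0,0,1.5,0,0,0,1],[0,0,1.5,0,0,0,1]]]'| grep -E 'pos|force'
python3 -m pendant '[[[0,0,1,0,0,0,1],[0,0,1.5,0,0,0,1],[0,0,1.5,0,0,0,1]]]'| grep -E 'pos|force'
```

```text
position: [0.4772, 0.1163, 0.2175]
force: [-0.5, -0.1, -2.6]
position: [0.4772, 0.1163, 0.216]
force: [-0.0, 0.1, -1.5]
```

```bash
python3 -m pendant '[[[0,0,1,0,0,0,1],[0,0,1,0,0,0,1]]]'| grep -E 'pos|force'
python3 -m pendant '[[[0,0,1,0,0,0,1],[0,0,1,0,0,0,1]]]'| grep -E 'pos|force'
```

```text
position: [0.4772, 0.1163, 0.215]
force: [0.2, 1.1, -1.2]
position: [0.4772, 0.1163, 0.214]
force: [-0.2, -0.3, -1.2]
```

```bash
python3 -m pendant '[[[0,0,1,0,0,0,1],[0,0,1,0,0,0,1]]]'| grep -E 'pos|force'
python3 -m pendant '[[[0,0,1,0,0,0,1],[0,0,1,0,0,0,1]]]'| grep -E 'pos|force'
```

```text
position: [0.4772, 0.1163, 0.213]
force: [0.4, 0.6, -1.7]
position: [0.4772, 0.1164, 0.2125]
force: [-1.1, -0.9, 6.7]
```

Contact felt at TCP z 0.2125, at +6.7 N, so the pile top is about 34 mm. I'll release and retreat.

```bash
python3 -m pendant '[[[0,0,0,0,0,0,0],[0,0,0,0,0,0,-1],[0,0,0,0,0,0,-1],[0,0,0,0,0,0,-1],[0,0,-30,0,0,0,-1],[0,0,-80,0,0,0,-1],[0,0,-130,0,0,0,-1],[0,0,-180,0,0,0,-1],[0,0,-200,0,0,0,-1],[0,0,-200,0,0,0,-1],[0,0,-200,0,0,0,-1]]]'
python3 - <<'E'
from h import *
pose(); wmeas("w6")
E
```

```text
clock: 13.1
position: [0.4766, 0.1159, 0.4109]
ee_rot: [-3.133, -0.224, -0.0]
force: [0.5, 0.3, 0.3]
width: 1.0
t 13.1 pos [0.4766 0.1159 0.4109] yaw 0.143 tilt 0.001 F [0.5 0.3 0.3] w 1.000
dark [25. 67.] [ 0.5551  0.382  97.1551 53.0255  0.1432]
```

View pics/w6.png

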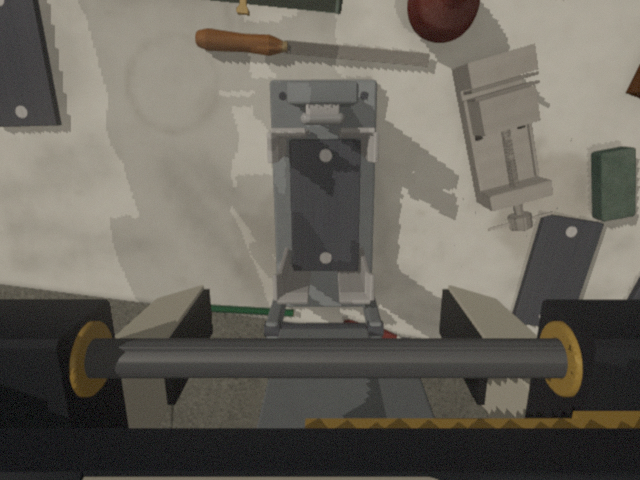

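```bash
python3 - <<'E'
from h import *
go(.4395,-.1127,.35,0)
E
```

```text
shift mm [-69.2 221.1  60.6] turn [-0.001  0.001  0.143]
```

```bash
python3 -m pendant '[[[0,60,0,0,0,0,-1],[-20,120,0,0,0,0.08,-1],[-69,221,30,0,0,0.143,-1],[-69,221,60,0,0,0.143,-1],[-69,221,60,0,0,0.143,-1],[-69,221,60,0,0,0.143,-1],[-69,221,60,0,0,0.143,-1],[-69,221,60,0,0,0.143,-1]]]'
python3 - <<'E'
from h import *
pose(); wmeas("w7")
E
```

```text
clock: 14.15
position: [0.4408, -0.1113, 0.3522]
ee_rot: [-3.14, -0.003, -0.004]
force: [0.6, 1.0, 0.6]
width: 0.997
t 14.15 pos [ 0.4408 -0.1113  0.3522] yaw 0.002 tilt 0.003 F [0.6 1.  0.6] w 0.997
dark [462. 232.] [  0.4272  -0.2195 108.8448  57.7204  -0.1743]
```

View pics/w7.png

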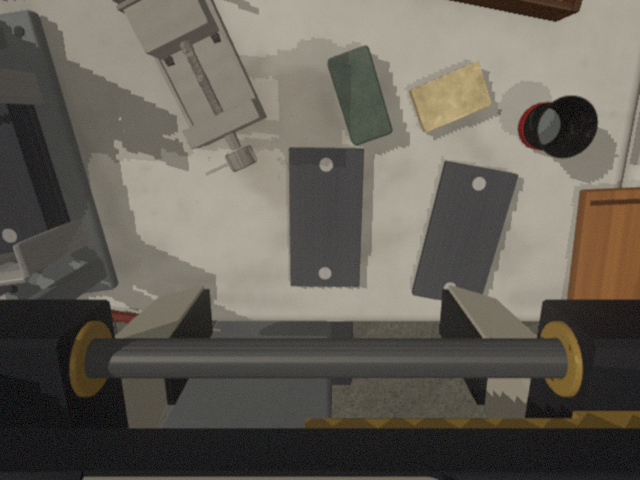

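```bash
cat >> h.py <<'E'
def mark(im,u,v,r=9):
    g=cv2.cvtColor(im,cv2.COLOR_RGB2GRAY).astype(float)
    p=g[v-r:v+r+1,u-r:u+r+1]; w=(p>p.min()+.55*(p.max()-p.min())).astype(np.uint8)
    n,l,st,ce=cv2.connectedComponentsWithStats(w); k=1+np.argmax(st[1:,4]); return ce[k]+[u-r,v-r]
def plate(a,b,z=.008,r=9,img=None,s=None):
    s=s or arm.observe(); im=get_image("wrist") if img is None else img
    P=plane(cam("wrist",s),[mark(im,*a,r),mark(im,*b,r)],z); d=P[0]-P[1]; c=P.mean(0)
    print("centre",np.round(c,4),"sep %.4f"%np.linalg.norm(d),"yaw %.3f"%np.arctan2(d[1],d[0])); return c[0],c[1],np.arctan2(d[1],d[0])
E
python3 - <<'E'
from h import *
x,y,a=plate((326,164),(325,273)); go(x,y,.179,a)
E
```

```text
centre [ 0.4394 -0.1121  0.008 ] sep 0.0859 yaw -0.010
shift mm [ -1.6   0.6 173.1] turn [-0.001 -0.002  0.011]
```

```bash
python3 -m pendant '[[[-1,0.6,50,-0.001,-0.002,0.011,-1],[-1,0.6,100,-0.001,-0.002,0.011,-1],[-1,0.6,130,-0.001,-0.002,0.011,-1],[-1,0.6,155,-0.001,-0.002,0.011,-1],[-1,0.6,168,-0.001,-0.002,0.011,-1],[-1,0.6,173,-0.001,-0.002,0.011,-1],[-1,0.6,173,-0.001,-0.002,0.011,-1],[-1,0.6,173,-0.001,-0.002,0.011,-1]]]' 40
python3 -m pendant '[[[0,0,0,0,0,0,1],[0,0,0,0,0,0,1],[0,0,0,0,0,0,1],[0,0,0,0,0,0,1],[0,0,0,0,0,0,1],[0,0,-10,0,0,0,1],[0,0,-30,0,0,0,1],[0,0,-80,0,0,0,1],[0,0,-130,0,0,0,1],[0,0,-142,0,0,0,1],[0,0,-142,0,0,0,1],[0,0,-142,0,0,0,1]]]' 40
python3 - <<'E'
from h import *
pose(); wmeas("w8")
go(.4771,-.05,.32,.05)
go(.4771,.1163,.32,.143)
E
```

```text
clock: 15.25
position: [0.4398, -0.1128, 0.1794]
ee_rot: [-3.141, 0.018, -0.001]
force: [0.0, 0.3, 0.2]
width: 1.002
clock: 16.75
position: [0.4388, -0.1128, 0.3195]
ee_rot: [-3.141, 0.018, 0.005]
force: [0.1, -0.6, -1.3]
width: 0.603
t 16.75 pos [ 0.4388 -0.1128  0.3195] yaw -0.011 tilt 0.003 F [ 0.1 -0.6 -1.3] w 0.603
dark [477. 228.] [ 0.4323 -0.2203 97.8524 57.2452 -0.1771]
shift mm [ 37.5 -63.1  -0.8] turn [-0.001  0.003 -0.061]
shift mm [  35.6 -229.4   -0.6] turn [-0.001  0.003 -0.154]
```

View pics/w8.png

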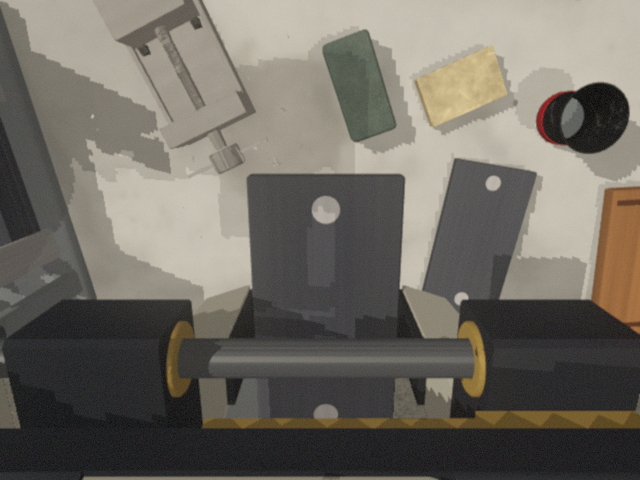

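```bash
python3 - <<'E'
from h import *
im=cv2.cvtColor(cv2.imread("pics/w6.png"),cv2.COLOR_BGR2RGB)
s=dict(position=np.array([.4766,.1159,.4109]),ee_rot=np.array([-3.133,-.224,0]))
plate((325,156),(325,258),.042,img=im,s=s)
c=cam("wrist",s); print(plane(c,[(324,92)],.1))
go(.4785,.116,.32,.143)
E
```

```text
centre [0.4793 0.1151 0.042 ] sep 0.0859 yaw 0.143
[[0.56590565 0.12840169 0.1       ]]
shift mm [  37.  -229.2   -0.6] turn [-0.001  0.003 -0.154]
```

```bash
python3 -m pendant '[[[38,-10,0,0,0.003,0,1],[37,-60,0,0,0.003,-0.06,1],[37,-120,0,0,0.003,-0.1,1],[37,-180,0,0,0.003,-0.154,1],[37,-215,0,0,0.003,-0.154,1],[37,-229,0,0,0.003,-0.154,1],[37,-229,0,0,0.003,-0.154,1],[37,-229,0,0,0.003,-0.154,1]]]'
python3 - <<'E'
from h import *
pose(); wmeas("w9")
go(.4783,.1163,.235,.143)
im=cv2.imread("pics/w9.png"); cv2.imwrite("pics/w9z.png",cv2.resize(im[55:215,225:425],None,fx=3.7,fy=3.7,interpolation=cv2.INTER_CUBIC))
E
```

```text
clock: 17.8
position: [0.4791, 0.114, 0.3202]
ee_rot: [3.133, 0.22, 0.002]
force: [0.1, -1.1, -1.8]
width: 0.6
t 17.8 pos [0.4791 0.114  0.3202] yaw 0.140 tilt 0.002 F [ 0.1 -1.1 -1.8] w 0.600
shift mm [-0.7 -2.5 85.4] turn [ 0.001 -0.002 -0.003]
```

View pics/w9z.png

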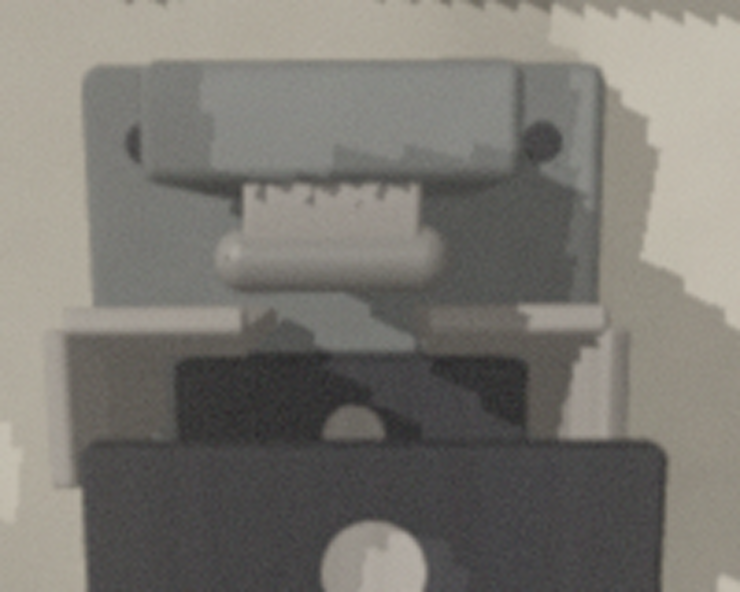

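```bash
python3 -m pendant '[[[0,0,0,0,0,0,1],[0,0,0,0,0,0,1],[0,0,0,0,0,0,1]]]' >/dev/null
python3 - <<'E'
from h import *
pose(); wmeas("w10"); pose()
go(.4783,.1163,.235,.143)
im=cv2.imread("pics/w10.png"); cv2.imwrite("pics/w10z.png",cv2.resize(im[55:215,225:425],None,fx=3.7,fy=3.7,interpolation=cv2.INTER_CUBIC))
E
```

```text
t 18.225 pos [0.4791 0.1155 0.3208] yaw 0.142 tilt 0.003 F [-0.3  0.8 -1.5] w 0.602
t 18.275 pos [0.4791 0.1156 0.3208] yaw 0.142 tilt 0.003 F [ 0.3 -0.7 -1.4] w 0.607
shift mm [-0.9 -0.8 85.8] turn [-0.    -0.003 -0.001]
```

View pics/w10z.png

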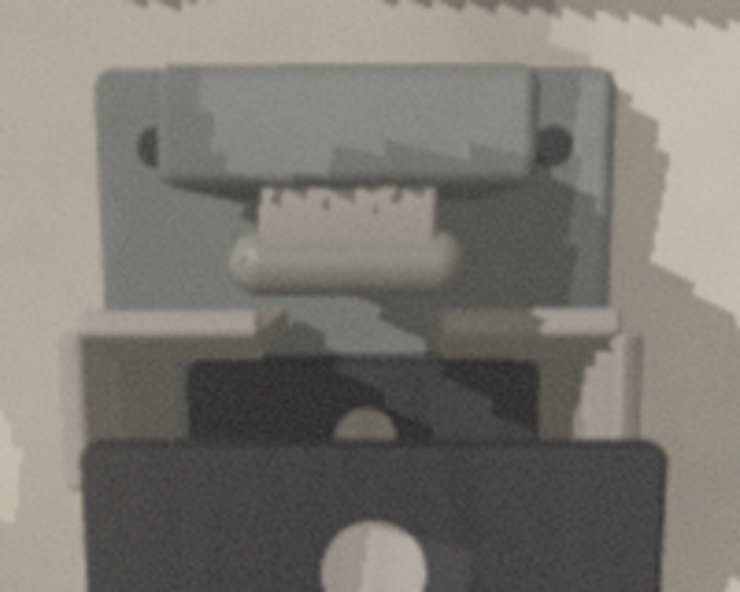

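```bash
python3 -m pendant '[[[-1,-2.2,10,0,-0.003,0,1],[-1,-2.2,20,0,-0.003,0,1],[-1,-2.2,20,0,-0.003,0,1],[-1,-2.2,20,0,-0.003,0,1],[-1,-2.2,20,0,-0.003,0,1]]]' >/dev/null
python3 - <<'E'
from h import *
pose(); wmeas("w11"); pose()
im=cv2.imread("pics/w11.png"); cv2.imwrite("pics/w11z.png",cv2.resize(im[40:200,225:425],None,fx=3.7,fy=3.7,interpolation=cv2.INTER_CUBIC))
E
```

```text
t 18.9 pos [0.4779 0.1178 0.3009] yaw 0.143 tilt 0.000 F [-1.1  0.1 -1.6] w 0.601
t 18.95 pos [0.4779 0.1178 0.301 ] yaw 0.143 tilt 0.000 F [-0.3  0.  -2. ] w 0.603
```

View pics/w11z.png

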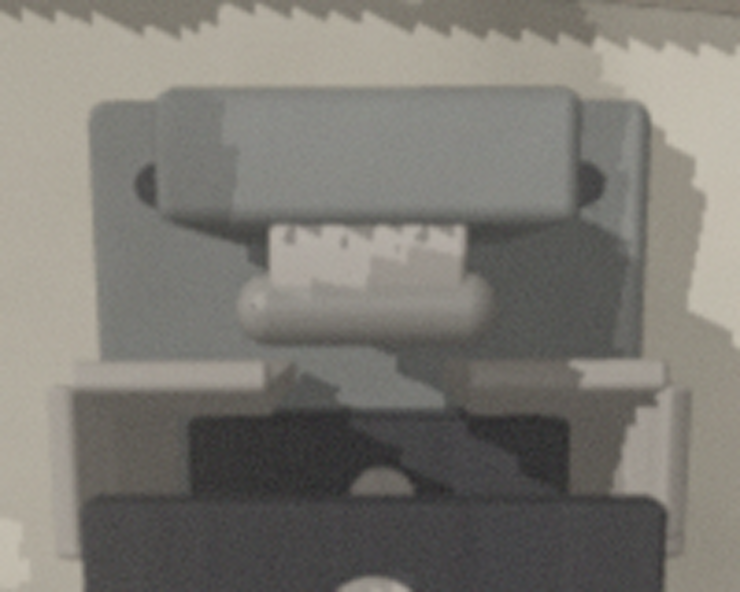

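```bash
python3 -m pendant '[[[0.5,0,15,0,0,0,1],[0.5,0,30,0,0,0,1],[0.5,0,45,0,0,0,1],[0.5,0,58,0,0,0,1],[0.5,0,66,0,0,0,1],[0.5,0,71,0,0,0,1],[0.5,0,74,0,0,0,1],[0.5,0,76,0,0,0,1],[0.5,0,76,0,0,0,1]]]'| grep -E 'pos|force'
python3 -m pendant '[[[0,0,1,0,0,0,1],[0,0,2,0,0,0,1],[0,0,2,0,0,0,1]]]'| grep -E 'pos|force'
```

```text
position: [0.4783, 0.1179, 0.2249]
force: [0.3, 0.1, -1.5]
position: [0.4782, 0.1179, 0.2227]
force: [0.5, -0.7, -1.6]
```

```bash
python3 -m pendant '[[[0,0,0.7,0,0,0,1],[0,0,0.7,0,0,0,1]]]'| grep -E 'pos|force'
python3 -m pendant '[[[0,0,0.7,0,0,0,1],[0,0,0.7,0,0,0,1]]]'| grep -E 'pos|force'
```

```text
position: [0.4783, 0.1178, 0.222]
force: [0.9, -0.0, -2.0]
position: [0.4782, 0.1178, 0.2213]
force: [0.8, 0.1, -1.1]
```

```bash
python3 -m pendant '[[[0,0,0.7,0,0,0,1],[0,0,0.7,0,0,0,1]]]'| grep -E 'pos|force'
```

```text
position: [0.4782, 0.1179, 0.2206]
force: [-0.0, 0.1, -1.3]
```

```bash
python3 -m pendant '[[[0,0,0.5,0,0,0,1],[0,0,0.5,0,0,0,1]]]'| grep -E 'pos|force'
```

```text
position: [0.4783, 0.1179, 0.2204]
force: [-2.5, -0.5, 4.0]
```

Contact came at TCP z 0.2204, where I expected it. I'll release, retreat and look.

```bash
python3 -m pendant '[[[0,0,0,0,0,0,0],[0,0,0,0,0,0,-1],[0,0,0,0,0,0,-1],[0,0,0,0,0,0,-1],[0,0,-30,0,0,0,-1],[0,0,-80,0,0,0,-1],[0,0,-130,0,0,0,-1],[0,0,-180,0,0,0,-1],[0,0,-192,0,0,0,-1],[0,0,-192,0,0,0,-1],[0,0,-192,0,0,0,-1]]]'
python3 - <<'E'
from h import *
s=arm.observe();wmeas("w12");go(.427,-.22,.35,-.176)
E
```

```text
clock: 22.82
position: [0.4779, 0.1176, 0.4106]
ee_rot: [3.133, 0.224, -0.005]
force: [0.9, -0.6, -0.7]
width: 1.001
dark [25. 67.] [ 0.5552  0.3823 96.8743 53.3024  0.1434]
shift mm [-98.3 326.9  61. ] turn [0.001 0.003 0.319]
```

View pics/w12.png

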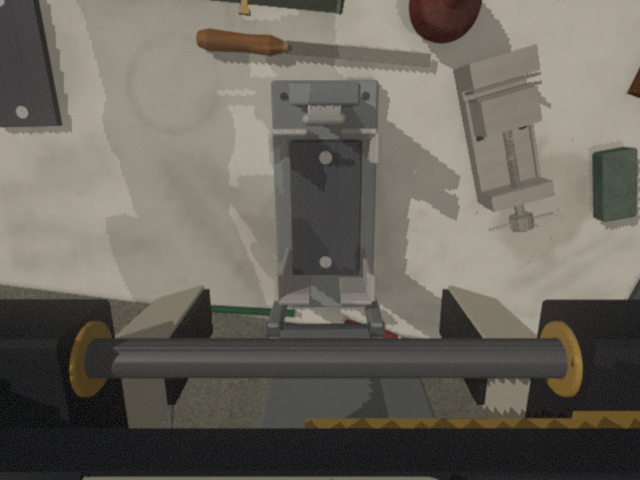

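The second plate sits flat in the guides, marks at (325,158) and (325,262). Next is the plate at (0.427,-0.220).

```bash
python3 -m pendant '[[[0,60,0,0,0.003,0,-1],[-20,120,0,0,0.003,0.08,-1],[-50,180,0,0,0.003,0.2,-1],[-80,240,20,0,0.003,0.3,-1],[-98,300,50,0,0.003,0.319,-1],[-98,327,61,0,0.003,0.319,-1],[-98,327,61,0,0.003,0.319,-1],[-98,327,61,0,0.003,0.319,-1],[-98,327,61,0,0.003,0.319,-1]]]'
python3 - <<'E'
from h import *
pose(); wmeas("w13")
E
```

```text
clock: 24.0
position: [0.4282, -0.2184, 0.3512]
ee_rot: [-3.129, 0.273, -0.004]
force: [0.1, -0.9, 0.6]
width: 1.001
t 24.0 pos [ 0.4282 -0.2184  0.3512] yaw -0.174 tilt 0.003 F [ 0.1 -0.9  0.6] w 1.001
dark [327. 217.] [  0.4269  -0.2206 108.3467  55.8185  -0.1754]
dark [556.  36.] [  0.5293  -0.4013 107.248   59.3092   1.5616]
wood [482. 212.] [ 4.104000e-01 -3.374000e-01  1.093613e+02  5.624140e+01  4.770000e-02]
```

View pics/w13.png

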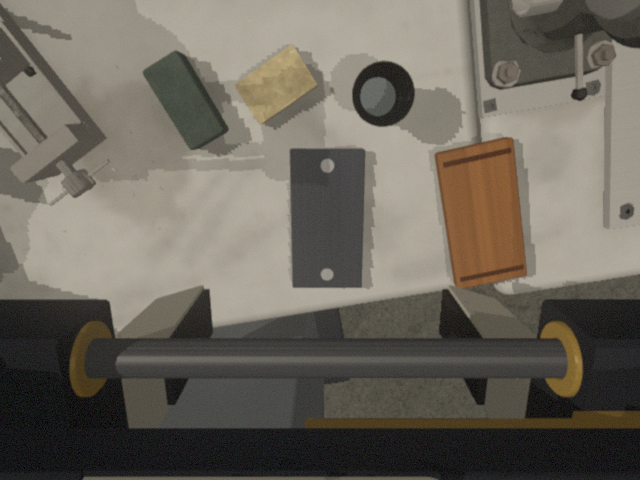

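```bash
python3 - <<'E'
from h import *
x,y,a=plate((327,165),(327,274)); go(x,y,.179,a)
E
```

```text
centre [ 0.4263 -0.2203  0.008 ] sep 0.0862 yaw -0.178
shift mm [ -2.1   2.  172.4] turn [-0.001 -0.003  0.004]
```

```bash
python3 -m pendant '[[[-2,2,50,0,-0.003,0.004,-1],[-2,2,100,0,-0.003,0.004,-1],[-2,2,130,0,-0.003,0.004,-1],[-2,2,155,0,-0.003,0.004,-1],[-2,2,168,0,-0.003,0.004,-1],[-2,2,172.4,0,-0.003,0.004,-1],[-2,2,172.4,0,-0.003,0.004,-1],[-2,2,172.4,0,-0.003,0.004,-1]]]' 40
python3 -m pendant '[[[0,0,0,0,0,0,1],[0,0,0,0,0,0,1],[0,0,0,0,0,0,1],[0,0,0,0,0,0,1],[0,0,0,0,0,0,1],[0,0,-10,0,0,0,1],[0,0,-30,0,0,0,1],[0,0,-80,0,0,0,1],[0,0,-130,0,0,0,1],[0,0,-141,0,0,0,1],[0,0,-141,0,0,0,1],[0,0,-141,0,0,0,1]]]' 40
python3 - <<'E'
from h import *
pose(); wmeas("w14")
go(.478,-.16,.32,.0)
go(.478,.117,.32,.143)
E
```

```text
clock: 25.1
position: [0.4263, -0.2215, 0.1795]
ee_rot: [-3.129, 0.283, -0.002]
force: [0.1, 0.1, -0.1]
width: 1.001
clock: 26.6
position: [0.4254, -0.2212, 0.3185]
ee_rot: [-3.128, 0.283, 0.004]
force: [0.7, -0.8, -1.1]
width: 0.604
t 26.6 pos [ 0.4254 -0.2212  0.3185] yaw -0.180 tilt 0.003 F [ 0.7 -0.8 -1.1] w 0.604
wood [495. 214.] [ 4.107000e-01 -3.373000e-01  1.095743e+02  5.643740e+01  4.810000e-02]
shift mm [ 40.7 -69.6  -1.8] turn [-0.001  0.003 -0.18 ]
shift mm [  -8.9 -342.1   -1.3] turn [-0.002  0.003 -0.323]
```

View pics/w14.png

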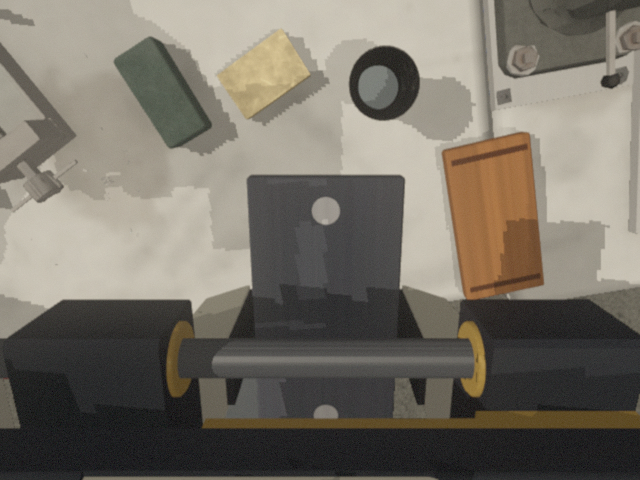

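```bash
python3 -m pendant '[[[25,-40,-2,0,0.003,-0.08,1],[42,-70,-2,0,0.003,-0.17,1],[33,-120,-2,0,0.003,-0.2,1],[23,-175,-2,0,0.003,-0.26,1],[13,-230,-2,0,0.003,-0.323,1],[2,-285,-2,0,0.003,-0.323,1],[-7,-330,-2,0,0.003,-0.323,1],[-9,-342,-1.5,0,0.003,-0.323,1],[-9,-342,-1.5,0,0.003,-0.323,1],[-9,-342,-1.5,0,0.003,-0.323,1],[-9,-342,-1.5,0,0.003,-0.323,1]]]'
python3 - <<'E'
from h import *
go(.4784,.1178,.301,.143)
E
```

```text
clock: 28.02
position: [0.4786, 0.1151, 0.3212]
ee_rot: [3.134, 0.22, 0.003]
force: [0.6, 0.0, -0.7]
width: 0.601
shift mm [ 0.1 -2.7 20.2] turn [ 0.    -0.002 -0.003]
```

```bash
python3 -m pendant '[[[0,-2.4,10,0,-0.002,-0.003,1],[0,-2.4,20,0,-0.002,-0.003,1],[0,-2.4,20,0,-0.002,-0.003,1],[0,-2.4,20,0,-0.002,-0.003,1],[0,-2.4,20,0,-0.002,-0.003,1]]]' >/dev/null
python3 - <<'E'
from h import *
pose(); wmeas("w15"); pose()
im=cv2.imread("pics/w15.png"); cv2.imwrite("pics/w15z.png",cv2.resize(im[40:200,225:425],None,fx=3.7,fy=3.7,interpolation=cv2.INTER_CUBIC))
E
```

```text
t 28.65 pos [0.4783 0.1191 0.3016] yaw 0.146 tilt 0.001 F [ 0.1  0.1 -1. ] w 0.606
t 28.7 pos [0.4783 0.1191 0.3017] yaw 0.146 tilt 0.001 F [-0.3  0.3 -1. ] w 0.602
```

View pics/w15z.png

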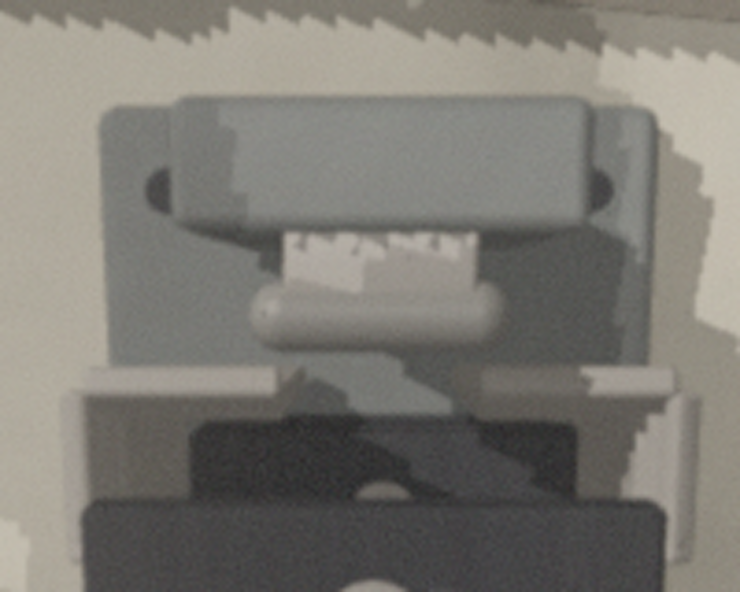

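```bash
python3 -m pendant '[[[0.3,1,15,0,0,0,1],[0.3,1,30,0,0,0,1],[0.3,1,45,0,0,0.002,1],[0.3,1,58,0,0,0.002,1],[0.3,1,64,0,0,0.002,1],[0.3,1,68,0,0,0.002,1],[0.3,1,70,0,0,0.002,1],[0.3,1,70,0,0,0.002,1]]]'| grep -E 'pos|force'
python3 -m pendant '[[[0,0,1,0,0,0,1],[0,0,1.5,0,0,0,1],[0,0,1.5,0,0,0,1]]]'| grep -E 'pos|force'
```

```text
position: [0.4788, 0.1181, 0.2316]
force: [-0.1, 0.6, -1.6]
position: [0.4787, 0.1181, 0.23]
force: [0.5, 0.1, -1.3]
```

```bash
python3 -m pendant '[[[0,0,0.7,0,0,0,1],[0,0,0.7,0,0,0,1]]]'| grep -E 'pos|force'
python3 -m pendant '[[[0,0,0.5,0,0,0,1],[0,0,0.5,0,0,0,1]]]'| grep -E 'pos|force'
```

```text
position: [0.4786, 0.1181, 0.2292]
force: [0.5, 0.0, -1.3]
position: [0.4786, 0.1181, 0.2287]
force: [-0.5, -0.3, -1.2]
```

```bash
python3 -m pendant '[[[0,0,0.5,0,0,0,1],[0,0,0.5,0,0,0,1]]]'| grep -E 'pos|force'
```

```text
position: [0.4787, 0.1181, 0.2285]
force: [-2.0, -0.1, 4.7]
```

```bash
python3 -m pendant '[[[0,0,0.3,0,0,0,1],[0,0,0.3,0,0,0,1]]]'| grep -E 'pos|force'
```

```text
position: [0.4787, 0.1181, 0.2284]
force: [-3.8, -0.2, 9.9]
```

```bash
python3 -m pendant '[[[0,0,0,0,0,0,0],[0,0,0,0,0,0,-1],[0,0,0,0,0,0,-1],[0,0,0,0,0,0,-1],[0,0,-30,0,0,0,-1],[0,0,-80,0,0,0,-1],[0,0,-130,0,0,0,-1],[0,0,-180,0,0,0,-1],[0,0,-192,0,0,0,-1],[0,0,-192,0,0,0,-1],[0,0,-192,0,0,0,-1]]]'
python3 - <<'E'
from h import *
s=arm.observe();print(np.round(s["joints"],2));wmeas("w16")
im=get_image("side"); cv2.imwrite("pics/side2.png",im[:,:,::-1])
go(.49,.35,.42,.1)
E
```

```text
clock: 32.45
position: [0.4782, 0.1179, 0.4183]
ee_rot: [3.133, 0.226, -0.003]
force: [-0.3, 0.1, -1.2]
width: 0.997
[-0.24  0.22 -0.13  1.86  0.03  1.07 -1.81]
dark [29. 67.] [ 0.5556  0.3854 99.7138 59.307   0.1445]
shift mm [  44.9 -228.    -1.8] turn [0.    0.002 0.044]
```

View pics/w16.png

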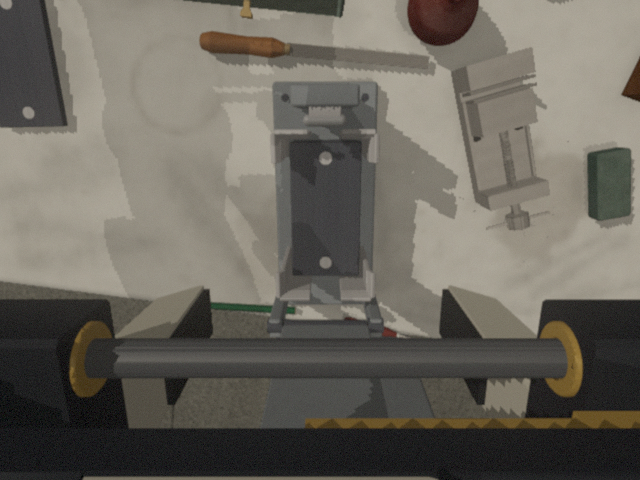

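View pics/side2.png

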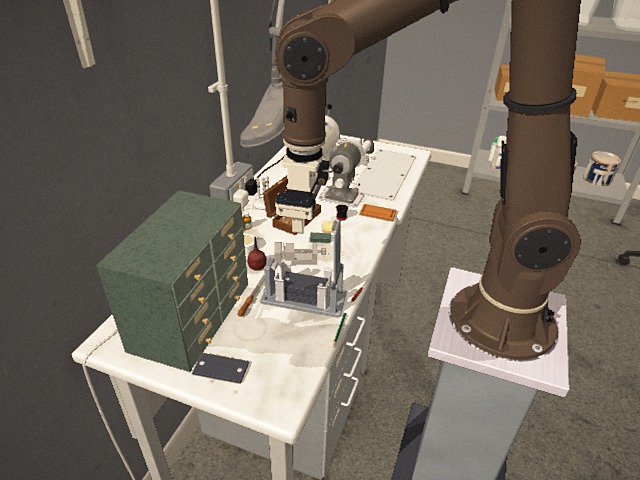

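```bash
python3 -m pendant '[[[10,-60,0,0,0,0,-1],[20,-120,0,0,0,0,-1],[30,-180,0,0,0,0.044,-1],[30,-228,0,0,0,0.044,-1],[30,-228,0,0,0,0.044,-1],[30,-228,0,0,0,0.044,-1],[30,-228,0,0,0,0.044,-1],[30,-228,0,0,0,0.044,-1]]]'
python3 - <<'E'
from h import *
pose(); wmeas("w17")
E
```

```text
clock: 33.55
position: [0.476, 0.3468, 0.42]
ee_rot: [3.138, 0.154, 0.001]
force: [-0.5, -0.1, 0.1]
width: 1.0
t 33.55 pos [0.476  0.3468 0.42  ] yaw 0.098 tilt 0.001 F [-0.5 -0.1  0.1] w 1.000
```

View pics/w17.png

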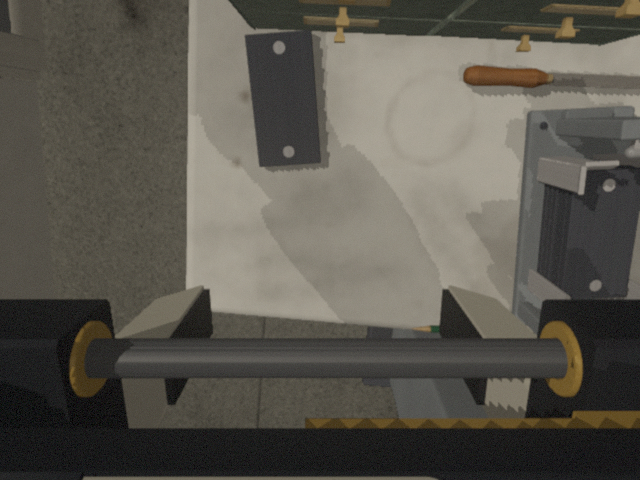

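```bash
python3 - <<'E'
from h import *
np.set_printoptions(precision=4,suppress=True)
x,y,a=plate((279,47),(288,152))
c=cam("wrist")
print("cab",plane(c,[(262,27),(420,36)],0)[:,:2])
for z in(.03,.08,.13): print(z,plane(c,[(340,42),(343,24)],z)[:,:2])
A=a+np.pi
for off in(.015,):
    X,Y=x-off*np.cos(a),y-off*np.sin(a); print(X,Y,A)
    go(X,Y,.35,A-.0);go(X,Y,.179,A)
print(arm.observe()["joints"])
E
```

```text
centre [0.5606 0.3899 0.008 ] sep 0.0861 yaw 0.167
cab [[0.6182 0.4138]
 [0.6245 0.2795]]
0.03 [[0.6084 0.3473]
 [0.6215 0.3463]]
0.08 [[0.6006 0.3481]
 [0.6119 0.3473]]
0.13 [[0.5928 0.3489]
 [0.6023 0.3483]]
0.5458533194394636 0.3874254101531128 3.3086432718909853
shift mm [ 73.5 -33.1  70.1] turn [-0.001  0.     3.073]
shift mm [ 73.4 -33.1 241.1] turn [-0.001  0.     3.073]
[-0.5736  0.3768 -0.2041  1.6287  0.0825  1.1438 -2.2701]
```

```bash
python3 -m pendant '[[[0,0,0,0,0,-0.18,-1],[0,0,0,0,0,-0.36,-1],[0,0,0,0,0,-0.54,-1],[0,0,0,0,0,-0.72,-1],[0,0,0,0,0,-0.9,-1],[0,0,0,0,0,-1.08,-1],[0,0,0,0,0,-1.26,-1],[0,0,0,0,0,-1.44,-1],[0,0,0,0,0,-1.6,-1],[0,0,0,0,0,-1.6,-1]]]'
python3 -m pendant '[[[0,0,0,0,0,-0.18,-1],[0,0,0,0,0,-0.36,-1],[0,0,0,0,0,-0.54,-1],[0,0,0,0,0,-0.72,-1],[0,0,0,0,0,-0.9,-1],[0,0,0,0,0,-1.08,-1],[0,0,0,0,0,-1.26,-1],[0,0,0,0,0,-1.44,-1],[0,0,0,0,0,-1.6,-1],[0,0,0,0,0,-1.61,-1],[0,0,0,0,0,-1.61,-1]]]'
python3 - <<'E'
from h import *
pose(); go(.536,.3857,.30,.167+np.pi); print(arm.observe()["joints"])
E
```

```text
clock: 34.9
position: [0.4758, 0.3476, 0.42]
ee_rot: [2.076, 2.358, 0.001]
force: [0.5, -0.6, 1.1]
width: 1.0
clock: 36.28
position: [0.4757, 0.3479, 0.4199]
ee_rot: [-0.256, 3.131, 0.0]
force: [-0.4, -0.7, 0.2]
width: 1.001
t 36.275 pos [0.4757 0.3479 0.4199] yaw -2.979 tilt 0.001 F [-0.4 -0.7  0.2] w 1.001
shift mm [-65.6  27.5 120. ] turn [ 0.     0.001 -0.004]
[-0.11565087  0.51956299 -0.90949359  1.58934853  0.42697625  1.24364101
  0.63318057]
```

```bash
python3 -m pendant '[[[-30,15,20,0,0,0,-1],[-65.6,27.5,60,0,0,-0.004,-1],[-65.6,27.5,100,0,0,-0.004,-1],[-65.6,27.5,120,0,0,-0.004,-1],[-65.6,27.5,120,0,0,-0.004,-1],[-65.6,27.5,120,0,0,-0.004,-1]]]'
python3 - <<'E'
from h import *
pose(); wmeas("w18"); print(arm.observe()["joints"])
im=get_image("side"); cv2.imwrite("pics/side3.png",im[150:450,50:450,::-1])
E
```

```text
clock: 37.02
position: [0.5358, 0.3866, 0.3019]
ee_rot: [-0.269, 3.128, 0.002]
force: [-0.2, -0.1, -0.0]
width: 1.001
t 37.025 pos [0.5358 0.3866 0.3019] yaw -2.970 tilt 0.003 F [-0.2 -0.1 -0. ] w 1.001
[-0.2150591   0.72509096 -0.81472157  1.54696509  0.56815009  1.11550335
  0.58462578]
```

View pics/w18.png

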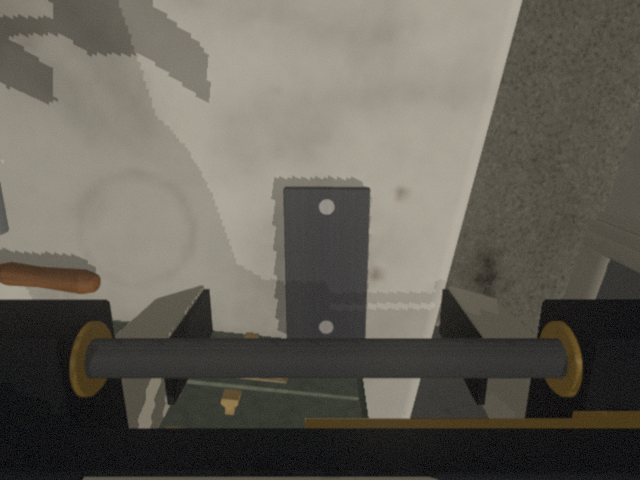

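View pics/side3.png

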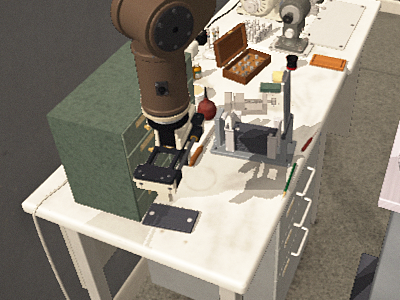

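The flipped hand is aligned: marks at (326,207) and (326,327), and the cabinet is behind it. I'll check, then descend.

```bash
python3 - <<'E'
from h import *
x,y,a=plate((326,207),(326,327)); t=a-np.pi
X,Y=x+.025*np.cos(a),y+.025*np.sin(a)
go(X,Y,.179,a)
E
```

```text
centre [0.5606 0.3901 0.008 ] sep 0.0862 yaw -2.974
shift mm [  0.3  -0.7 122.7] turn [0.001 0.003 0.004]
```

```bash
python3 -m pendant '[[[0,-0.5,20,0,0.002,0.004,-1],[0,-0.5,40,0,0.002,0.004,-1],[0,-0.5,60,0,0.002,0.004,-1],[0,-0.5,75,0,0.002,0.004,-1],[0,-0.5,75,0,0.002,0.004,-1]]]' 50
python3 -m pendant '[[[0,0,15,0,0,0,-1],[0,0,30,0,0,0,-1],[0,0,40,0,0,0,-1],[0,0,45,0,0,0,-1],[0,0,47.5,0,0,0,-1],[0,0,47.5,0,0,0,-1],[0,0,47.5,0,0,0,-1]]]' 50
python3 - <<'E'
from h import *
pose(); print(arm.observe()["joints"])
E
```

```text
clock: 37.8
position: [0.5355, 0.3852, 0.2231]
ee_rot: [0.264, -3.127, 0.002]
force: [-0.6, 0.3, 0.6]
width: 0.999
clock: 38.67
position: [0.5356, 0.3856, 0.1784]
ee_rot: [0.264, -3.129, 0.001]
force: [-2.3, -3.7, 8.1]
width: 0.998
t 38.675 pos [0.5356 0.3856 0.1784] yaw -2.973 tilt 0.001 F [-2.3 -3.7  8.1] w 0.998
[-0.25905819  0.85658637 -0.7297541   1.63428257  0.68274746  0.92367587
  0.49349886]
```

```bash
python3 -m pendant '[[[0,0,-0.7,0,0,0,-1],[0,0,-0.7,0,0,0,1],[0,0,-0.7,0,0,0,1],[0,0,-0.7,0,0,0,1],[0,0,-0.7,0,0,0,1],[0,0,-0.7,0,0,0,1],[0,0,-8,0,0,0,1],[20,0,-12,0,0,0,1],[50,0,-20,0,0,0,1],[60,0,-60,0,0,0,1],[60,0,-110,0,0,0,1],[60,0,-160,0,0,0,1],[60,0,-200,0,0,0,1],[60,0,-200,0,0,0,1],[60,0,-200,0,0,0,1]]]' 50
python3 - <<'E'
from h import *
pose(); wmeas("w19"); print(arm.observe()["joints"])
E
```

```text
clock: 40.55
position: [0.4767, 0.3751, 0.3767]
ee_rot: [0.264, -3.128, 0.002]
force: [-0.2, -0.2, -0.8]
width: 0.603
t 40.55 pos [0.4767 0.3751 0.3767] yaw -2.973 tilt 0.003 F [-0.2 -0.2 -0.8] w 0.603
[-0.18036123  0.58525475 -0.88487014  1.60368215  0.47764669  1.18715433
  0.57109472]
```

View pics/w19.png

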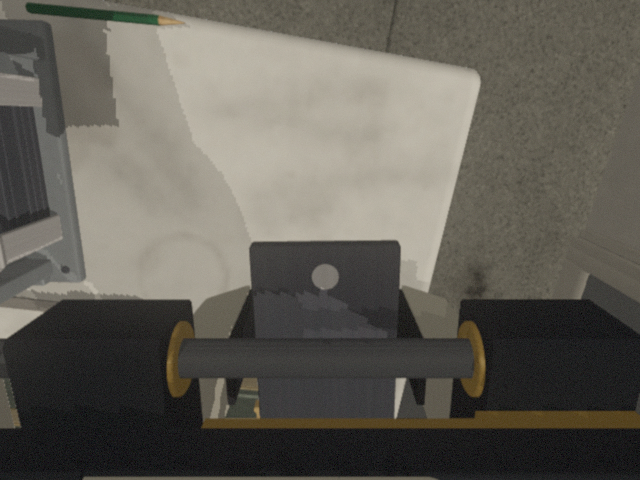

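```bash
python3 -m pendant '[[[0,0,0,0,0,0.15,1],[0,0,0,0,0,0.3,1],[0,0,0,0,0,0.45,1],[0,0,0,0,0,0.6,1],[0,0,0,0,0,0.75,1],[0,0,0,0,0,0.9,1],[0,0,0,0,0,1.05,1],[0,0,0,0,0,1.2,1],[0,0,0,0,0,1.35,1],[0,0,0,0,0,1.5,1],[0,0,0,0,0,1.6,1],[0,0,0,0,0,1.6,1]]]'
python3 -m pendant '[[[0,0,0,0,0,0.15,1],[0,0,0,0,0,0.3,1],[0,0,0,0,0,0.45,1],[0,0,0,0,0,0.6,1],[0,0,0,0,0,0.75,1],[0,0,0,0,0,0.9,1],[0,0,0,0,0,1.05,1],[0,0,0,0,0,1.2,1],[0,0,0,0,0,1.35,1],[0,0,0,0,0,1.5,1],[0,0,0,0,0,1.57,1],[0,0,0,0,0,1.57,1]]]'
python3 - <<'E'
from h import *
np.set_printoptions(precision=4,suppress=True)
pose(); wmeas("w20"); s=arm.observe();print(s["joints"])
im=cv2.cvtColor(cv2.imread("pics/w20.png"),cv2.COLOR_BGR2RGB)
m=mark(im,326,278,16);p=toolpt(m,.169);print(m,p)
off=p[0]-.043
print(off)
X=.4788-off*np.cos(.143)+.0004; Y=.1178-off*np.sin(.143); print(X,Y)
go(X,Y+.12,.33,.143);go(X,Y,.33,.143)
E
```

```text
clock: 42.1
position: [0.4767, 0.3754, 0.3761]
ee_rot: [-2.06, -2.37, 0.006]
force: [-0.2, -0.5, -0.7]
width: 0.6
clock: 43.6
position: [0.4768, 0.3755, 0.3767]
ee_rot: [3.132, 0.224, -0.004]
force: [-0.5, -0.4, -0.9]
width: 0.603
t 43.6 pos [0.4768 0.3755 0.3767] yaw 0.142 tilt 0.003 F [-0.5 -0.4 -0.9] w 0.603
[-0.6538  0.437  -0.144   1.6442  0.0684  1.0678 -2.2453]
[324.9707 276.5641] [0.0179 0.0012 0.169 ]
-0.025091923688681787
0.5040358082036589 0.12137592858845063
shift mm [  8.  136.6  46.9] turn [0.001 0.003 0.   ]
shift mm [ -9.2 255.4  47. ] turn [0.001 0.003 0.   ]
```

View pics/w20.png

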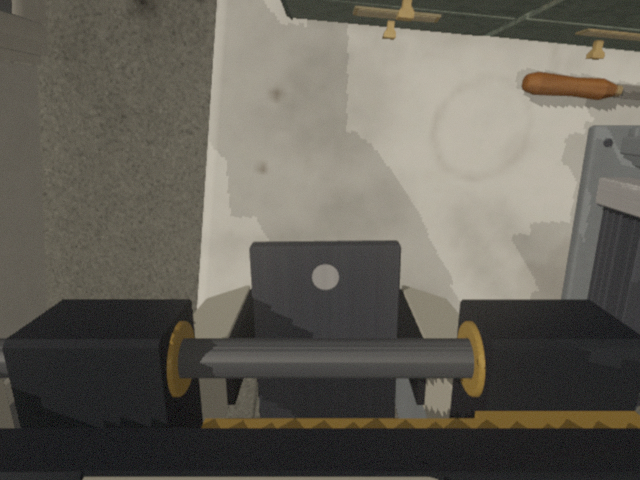

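```bash
python3 -m pendant '[[[5,50,20,0,0.003,0,1],[5,100,30,0,0.003,0,1],[3,150,35,0,0.003,0,1],[-3,200,40,0,0.003,0,1],[-8,240,40,0,0.003,0,1],[-9.2,255,47,0,0.003,0,1],[-9.2,255,67,0,0.003,0,1],[-9.2,255,75,0,0.003,0,1],[-9.2,255,75,0,0.003,0,1],[-9.2,255,75,0,0.003,0,1]]]'
python3 - <<'E'
from h import *
pose(); wmeas("w21"); pose()
im=cv2.imread("pics/w21.png"); cv2.imwrite("pics/w21z.png",cv2.resize(im[60:280,225:425],None,fx=3.5,fy=2.7 if 0 else 3.5)[:600])
go(.504,.1214,.3,.143)
E
```

```text
clock: 44.9
position: [0.5034, 0.1224, 0.3029]
ee_rot: [-3.133, -0.221, -0.003]
force: [0.6, -0.2, -1.1]
width: 0.6
t 44.9 pos [0.5034 0.1224 0.3029] yaw 0.141 tilt 0.002 F [ 0.6 -0.2 -1.1] w 0.600
t 44.95 pos [0.5034 0.1223 0.3031] yaw 0.141 tilt 0.002 F [-0.1  0.1 -0.9] w 0.602
shift mm [0.4 1.  3.1] turn [-0.    -0.002 -0.002]
```

View pics/w21.png

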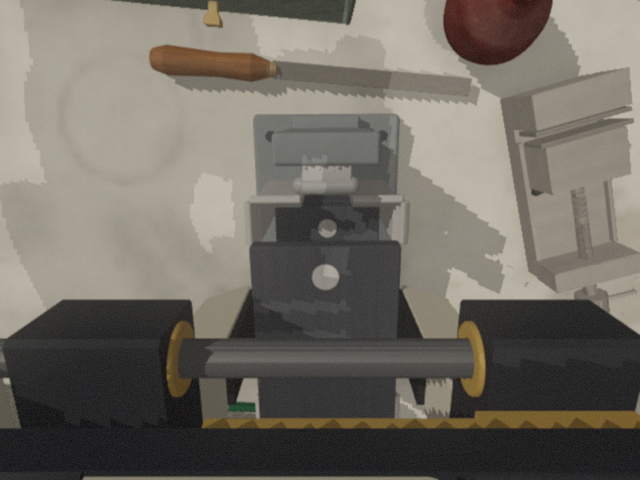

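View pics/w21z.png

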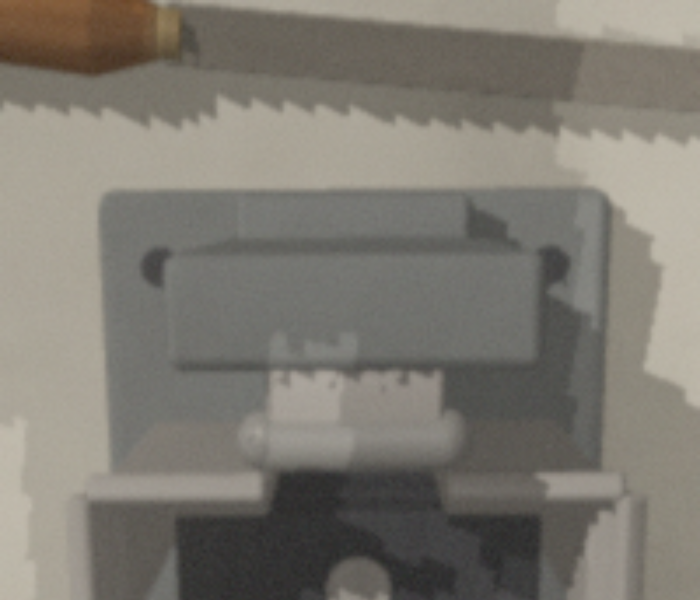

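```bash
python3 - <<'E'
from h import *
np.set_printoptions(precision=4,suppress=True)
print(toolpt((327,228),.245),toolpt((325,276.6),.169), toolpt((327.1,205),.218))
E
```

```text
[0.017  0.0023 0.245 ] [0.0179 0.0012 0.169 ] [0.035  0.0022 0.218 ]
```

```bash
python3 -m pendant '[[[0,1,15,0,-0.002,0,1],[0,1,30,0,-0.002,0,1],[0,1,42,0,-0.002,0,1],[0,1,52,0,-0.002,0,1],[0,1,58,0,-0.002,0,1],[0,1,62,0,-0.002,0,1],[0,1,62,0,-0.002,0,1]]]'| grep -E 'pos|force'
python3 -m pendant '[[[0,0,1,0,0,0,1],[0,0,2,0,0,0,1],[0,0,2,0,0,0,1]]]'| grep -E 'pos|force'
```

```text
position: [0.5035, 0.1208, 0.2405]
force: [0.6, 0.3, -1.2]
position: [0.5035, 0.1208, 0.2386]
force: [-0.8, -0.7, -0.6]
```

```bash
python3 -m pendant '[[[0,0,0.7,0,0,0,1],[0,0,0.7,0,0,0,1]]]'| grep -E 'pos|force'
python3 -m pendant '[[[0,0,0.7,0,0,0,1],[0,0,0.7,0,0,0,1]]]'| grep -E 'pos|force'
```

```text
position: [0.5034, 0.1208, 0.2378]
force: [0.2, 0.3, -1.2]
position: [0.5035, 0.1208, 0.2371]
force: [-0.1, 0.4, -1.3]
```

```bash
python3 -m pendant '[[[0,0,0.5,0,0,0,1],[0,0,0.5,0,0,0,1]]]'| grep -E 'pos|force'
```

```text
position: [0.5035, 0.1208, 0.2366]
force: [-1.4, -0.2, -0.4]
```

```bash
python3 -m pendant '[[[0,0,0.5,0,0,0,1],[0,0,0.5,0,0,0,1]]]'| grep -E 'pos|force'
```

```text
position: [0.5035, 0.1208, 0.2361]
force: [-0.2, 0.0, -1.1]
```

```bash
python3 -m pendant '[[[0,0,0.5,0,0,0,1],[0,0,0.5,0,0,0,1]]]'| grep -E 'pos|force'
```

```text
position: [0.5035, 0.1208, 0.2361]
force: [-1.8, -0.3, 4.7]
```

```bash
python3 -m pendant '[[[0,0,0.3,0,0,0,1],[0,0,0.3,0,0,0,1]]]'| grep -E 'pos|force'
```

```text
position: [0.5035, 0.1208, 0.236]
force: [-3.2, -1.1, 9.7]
```

```bash
python3 -m pendant '[[[0,0,0,0,0,0,0],[0,0,0,0,0,0,-1],[0,0,0,0,0,0,-1],[0,0,0,0,0,0,-1],[0,0,-30,0,0,0,-1],[0,0,-80,0,0,0,-1],[0,0,-130,0,0,0,-1],[0,0,-175,0,0,0,-1],[-25,0,-180,0,0,0,-1],[-25,0,-180,0,0,0,-1],[-25,0,-180,0,0,0,-1]]]'
python3 - <<'E'
from h import *
pose();wmeas("w22")
im=cv2.cvtColor(cv2.imread("pics/w22.png"),cv2.COLOR_BGR2RGB)
go(.4105,-.3373,.37,.048)
E
```

```text
clock: 49.08
position: [0.4789, 0.1173, 0.4151]
ee_rot: [3.134, 0.219, -0.001]
force: [0.1, -0.3, 0.2]
width: 0.997
t 49.075 pos [0.4789 0.1173 0.4151] yaw 0.140 tilt 0.001 F [ 0.1 -0.3  0.2] w 0.997
shift mm [-131.1  440.7   45.1] turn [0.    0.001 0.092]
```

View pics/w22.png

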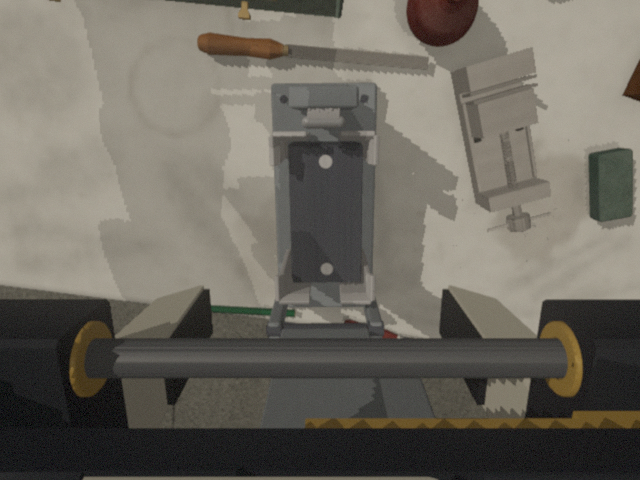

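```bash
python3 - <<'E'
from h import *
im=cv2.cvtColor(cv2.imread("pics/w22.png"),cv2.COLOR_BGR2RGB)
plate((325,161),(326,269),.066,img=im)
E
python3 -m pendant '[[[0,60,0,0,0,0,-1],[-20,120,0,0,0,0.03,-1],[-35,180,0,0,0,0.06,-1],[-60,240,10,0,0,0.092,-1],[-80,300,20,0,0,0.092,-1],[-100,360,30,0,0,0.092,-1],[-120,420,40,0,0,0.092,-1],[-131,440,45,0,0,0.092,-1],[-131,440,45,0,0,0.092,-1],[-131,440,45,0,0,0.092,-1]]]'
python3 - <<'E'
from h import *
pose();wmeas("w23")
E
```

```text
centre [0.4784 0.1155 0.066 ] sep 0.0860 yaw 0.153
clock: 50.38
position: [0.4108, -0.3361, 0.3699]
ee_rot: [-3.14, -0.076, 0.002]
force: [-0.0, 0.5, 0.3]
width: 0.998
t 50.375 pos [ 0.4108 -0.3361  0.3699] yaw 0.048 tilt 0.001 F [-0.   0.5  0.3] w 0.998
wood [327. 210.] [ 4.105000e-01 -3.383000e-01  1.082383e+02  5.379570e+01  4.750000e-02]
```

View pics/w23.png

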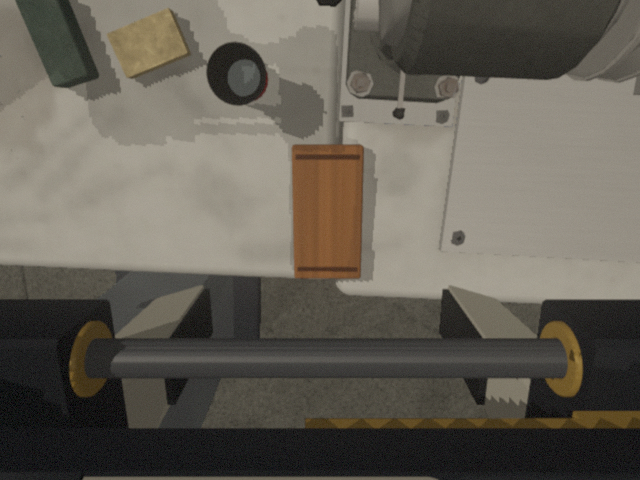

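```bash
python3 - <<'E'
from h import *
np.set_printoptions(precision=4,suppress=True)
c=cam("wrist")
for z in(.05,.1,.15,.2): print(z,plane(c,[(385,70),(450,78),(385,10),(235,105)],z)[:,:2].tolist())
im=get_image("scene"); cv2.imwrite("pics/scene3.png",cv2.resize(im[60:260,150:420],None,fx=2.9,fy=2.9)[:,:,::-1])
im=get_image("side"); cv2.imwrite("pics/side4.png",cv2.resize(im[100:280,240:460],None,fx=3.3,fy=3.3)[:,:,::-1])
go(.4105,-.3383,.179,.048)
E
```

```text
0.05 [[0.516835353511124, -0.3705083562780106], [0.5140733627480898, -0.4134542226170035], [0.5519712149853268, -0.36740973736628063], [0.49018316052319943, -0.2726957492031591]]
0.1 [[0.5116741852216857, -0.3642898958912728], [0.50937199943541, -0.40008630925665156], [0.5409607715336558, -0.36170712243991143], [0.4894589408077349, -0.28276073339728697]]
0.15 [[0.5065130169322476, -0.358071435504535], [0.5046706361227301, -0.3867183958962995], [0.529950328081985, -0.35600450751354223], [0.4887347210922703, -0.29282571759141485]]
0.2 [[0.5013518486428094, -0.3518529751177973], [0.4999692728100503, -0.37335048253594755], [0.5189398846303142, -0.35030189258717304], [0.4880105013768057, -0.3028907017855428]]
shift mm [ -0.7   2.8 191.4] turn [-0.     0.     0.002]
```

View pics/scene3.png

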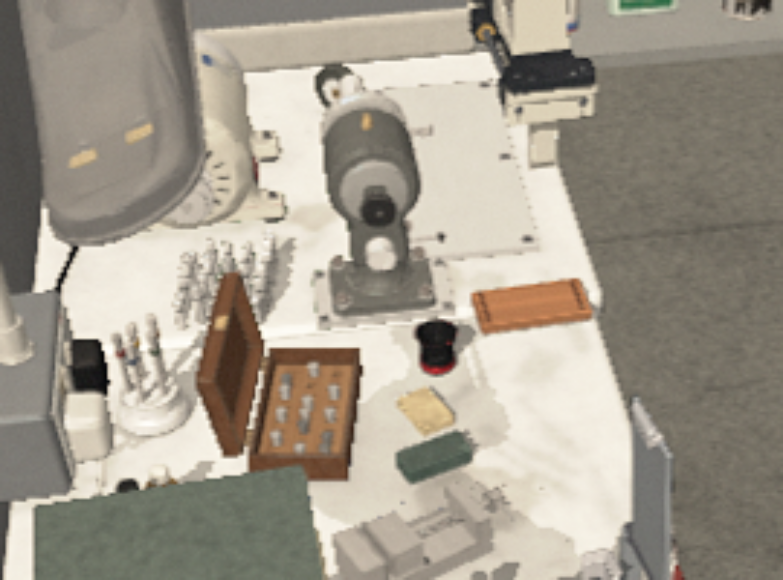

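View pics/side4.png

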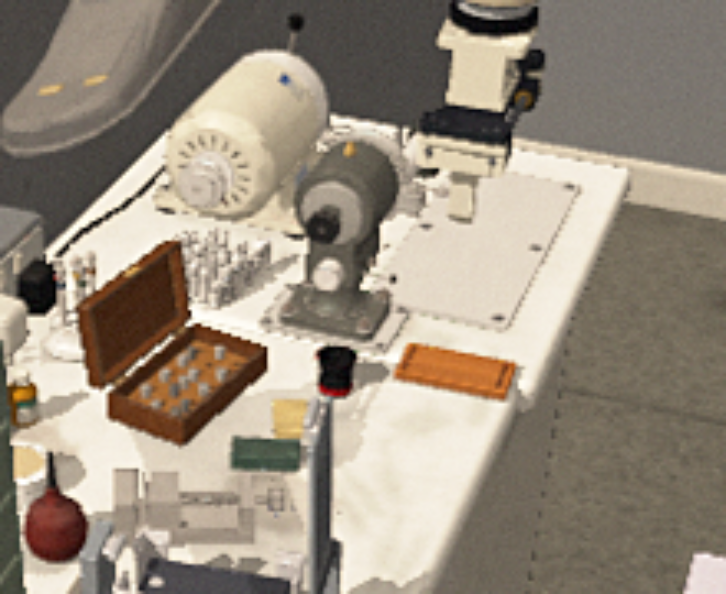

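```bash
python3 -m pendant '[[[-10,2.5,40,0,0,0,-1],[-20.5,2.5,80,0,0,0,-1],[-20.5,2.5,120,0,0,0,-1],[-20.5,2.5,150,0,0,0,-1],[-20.5,2.5,170,0,0,0,-1],[-20.5,2.5,184,0,0,0,-1],[-20.5,2.5,190,0,0,0,-1],[-20.5,2.5,190,0,0,0,-1],[-20.5,2.5,190,0,0,0,-1]]]' 40
```

```text
clock: 51.65
position: [0.3902, -0.3403, 0.1811]
ee_rot: [3.14, 0.075, 0.001]
force: [-0.3, -0.2, 0.9]
width: 0.998
```

```bash
python3 -m pendant '[[[0,0,0.5,0,0,0,1],[0,0,0.5,0,0,0,1],[0,0,0.5,0,0,0,1],[0,0,0.5,0,0,0,1],[0,0,0.5,0,0,0,1],[0,0,-10,0,0,0,1],[0,0,-30,0,0,0,1],[0,0,-80,0,0,0,1],[0,0,-130,0,0,0,1],[0,0,-160,0,0,0,1],[0,0,-160,0,0,0,1],[0,0,-160,0,0,0,1]]]' 40
python3 - <<'E'
from h import *
pose(); wmeas("w24")
go(.46,-.2,.345,.05); go(.459,.1148,.345,.143)
E
```

```text
clock: 53.15
position: [0.3896, -0.3398, 0.34]
ee_rot: [-3.14, -0.075, 0.002]
force: [-0.2, 0.7, -2.0]
width: 0.605
t 53.15 pos [ 0.3896 -0.3398  0.34  ] yaw 0.048 tilt 0.001 F [-0.2  0.7 -2. ] w 0.605
shift mm [  77.1 -136.2   -5.5] turn [-0.001  0.002 -0.002]
shift mm [  91.1 -450.7   -5.2] turn [-0.001  0.002 -0.095]
```

View pics/w24.png

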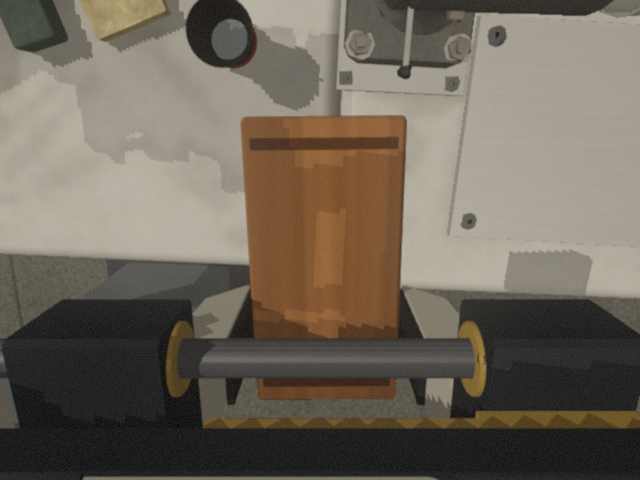

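```bash
python3 - <<'E'
from h import *
np.set_printoptions(precision=4,suppress=True)
a=toolpt((325,116.5),.1686);b=toolpt((326,385),.1686);print(a,b,a[0]-.055)
off=a[0]-.055
X,Y=.4788-off*np.cos(.143),.1180-off*np.sin(.143);print(X,Y)
go(X,-.2,.345,.05);go(X,Y,.345,.143)
E
```

```text
[0.0749 0.0012 0.1686] [-0.0279  0.0016  0.1686] 0.0199118898402171
0.45909135258102657 0.11516229425000883
shift mm [  76.1 -136.2   -5.5] turn [-0.001  0.002 -0.002]
shift mm [  91.2 -451.    -5.2] turn [-0.001  0.002 -0.095]
```

```bash
python3 -m pendant '[[[30,-50,-15,0,0.002,0,1],[60,-100,-25,0,0.002,0,1],[76,-136,-35,0,0.002,0,1],[80,-200,-35,0,0.002,-0.02,1],[83,-260,-35,0,0.002,-0.05,1],[86,-320,-35,0,0.002,-0.07,1],[89,-380,-35,0,0.002,-0.095,1],[91,-430,-35,0,0.002,-0.095,1],[91,-451,-35,0,0.002,-0.095,1],[91,-451,-35,0,0.002,-0.095,1],[91,-451,-35,0,0.002,-0.095,1]]]'
python3 - <<'E'
from h import *
pose(); go(.4591,.1152,.315,.143)
E
```

```text
clock: 54.58
position: [0.4593, 0.1136, 0.3746]
ee_rot: [3.133, 0.222, -0.0]
force: [-0.1, -0.3, -0.5]
width: 0.607
t 54.575 pos [0.4593 0.1136 0.3746] yaw 0.142 tilt 0.001 F [-0.1 -0.3 -0.5] w 0.607
shift mm [ 0.  -1.6 59.6] turn [ 0.001  0.    -0.001]
```

```bash
python3 -m pendant '[[[0,-1,20,0,0,0,1],[0,-1,40,0,0,0,1],[0,-1,55,0,0,0,1],[0,-1,60,0,0,0,1],[0,-1,60,0,0,0,1],[0,-1,60,0,0,0,1]]]' >/dev/null
python3 - <<'E'
from h import *
pose(); wmeas("w25"); pose()
im=cv2.imread("pics/w25.png"); cv2.imwrite("pics/w25z.png",cv2.resize(im[0:150,225:425],None,fx=3.8,fy=3.8))
E
```

```text
t 55.325 pos [0.4596 0.1157 0.3159] yaw 0.143 tilt 0.003 F [ 0.2 -0.1 -0.5] w 0.602
t 55.375 pos [0.4595 0.1158 0.316 ] yaw 0.143 tilt 0.003 F [-0.4  0.3 -0.9] w 0.601
```

View pics/w25z.png

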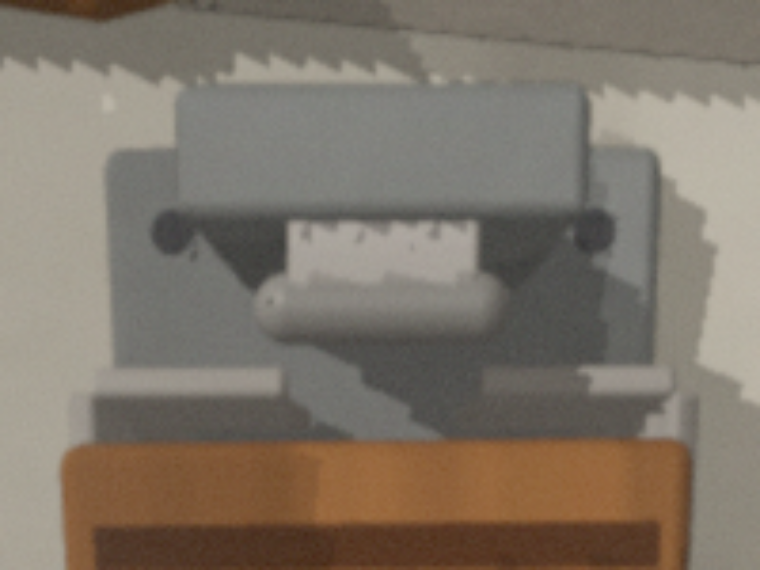

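View pics/w25.png

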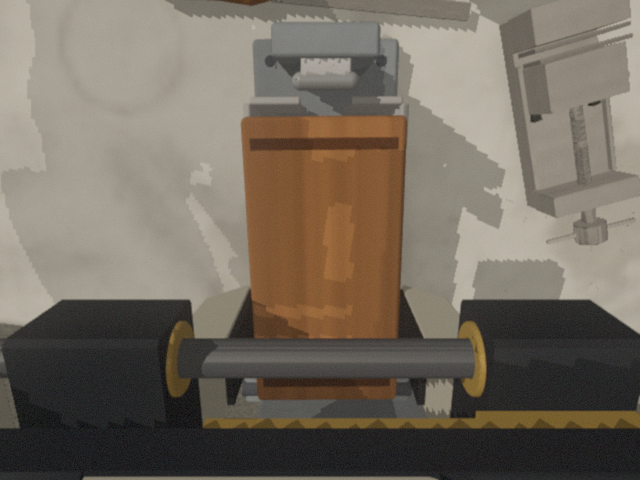

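```bash
python3 - <<'E'
from h import *
np.set_printoptions(precision=4,suppress=True)
print(toolpt((326,97),.231),toolpt((326,104),.231),toolpt((326,116),.1686))
E
```

```text
[0.0835 0.0017 0.231 ] [0.0804 0.0017 0.231 ] [0.0749 0.0015 0.1686]
```

```bash
python3 -m pendant '[[[0,0.5,15,0,-0.002,0,1],[0,0.5,30,0,-0.002,0,1],[0,0.5,42,0,-0.002,0,1],[0,0.5,52,0,-0.002,0,1],[0,0.5,60,0,-0.002,0,1],[0,0.5,65,0,-0.002,0,1],[0,0.5,65,0,-0.002,0,1]]]'| grep -E 'pos|force'
python3 -m pendant '[[[0,0,1,0,0,0,1],[0,0,2,0,0,0,1],[0,0,2,0,0,0,1]]]'| grep -E 'pos|force'
```

```text
position: [0.4594, 0.1153, 0.2502]
force: [-0.1, 0.1, -1.3]
position: [0.4595, 0.1152, 0.2485]
force: [-0.3, 0.9, 0.3]
```

```bash
python3 -m pendant '[[[0,0,0.6,0,0,0,1],[0,0,0.6,0,0,0,1]]]'| grep -E 'pos|force'
python3 -m pendant '[[[0,0,0.6,0,0,0,1],[0,0,0.6,0,0,0,1]]]'| grep -E 'pos|force'
```

```text
position: [0.4595, 0.1153, 0.2478]
force: [-0.9, -0.4, -1.5]
position: [0.4595, 0.1152, 0.2471]
force: [-0.6, -1.1, -0.9]
```

```bash
python3 -m pendant '[[[0,0,0.5,0,0,0,1],[0,0,0.5,0,0,0,1]]]'| grep -E 'pos|force'
```

```text
position: [0.4595, 0.1153, 0.2467]
force: [-0.2, 0.1, -1.0]
```

```bash
python3 -m pendant '[[[0,0,0.4,0,0,0,1],[0,0,0.4,0,0,0,1]]]'| grep -E 'pos|force'
```

```text
position: [0.4594, 0.1152, 0.2462]
force: [-0.5, 0.3, -1.4]
```

```bash
python3 -m pendant '[[[0,0,0.4,0,0,0,1],[0,0,0.4,0,0,0,1]]]'| grep -E 'pos|force'
```

```text
position: [0.4595, 0.1153, 0.2459]
force: [0.3, -0.5, -0.6]
```

```bash
python3 -m pendant '[[[0,0,0.4,0,0,0,1],[0,0,0.4,0,0,0,1]]]'| grep -E 'pos|force'
```

```text
position: [0.4595, 0.1152, 0.2456]
force: [-1.1, -0.1, 3.5]
```

```bash
python3 -m pendant '[[[0,0,0.3,0,0,0,1],[0,0,0.3,0,0,0,1]]]'| grep -E 'pos|force'
```

```text
position: [0.4595, 0.1153, 0.2456]
force: [-2.5, -1.6, 8.1]
```

Contact confirmed. I'll release and retreat.

```bash
python3 -m pendant '[[[0,0,0,0,0,0,0],[0,0,0,0,0,0,-1],[0,0,0,0,0,0,-1],[0,0,0,0,0,0,-1],[0,0,-30,0,0,0,-1],[0,0,-80,0,0,0,-1],[0,0,-130,0,0,0,-1],[20,0,-165,0,0,0,-1],[20,0,-170,0,0,0,-1],[20,0,-170,0,0,0,-1],[20,0,-170,0,0,0,-1]]]'
python3 - <<'E'
from h import *
pose();wmeas("w26");print(arm.observe()["joints"])
for n in("scene","side"):
    im=get_image(n); cv2.imwrite(f"pics/{n}5.png",im[:,:,::-1])
E
```

```text
clock: 59.75
position: [0.4786, 0.1179, 0.4138]
ee_rot: [3.133, 0.224, -0.005]
force: [0.5, -0.1, -0.0]
width: 0.997
t 59.75 pos [0.4786 0.1179 0.4138] yaw 0.143 tilt 0.003 F [ 0.5 -0.1 -0. ] w 0.997
dark [487. 150.] [ 5.488000e-01 -7.300000e-03  1.246918e+02  5.319410e+01  7.891000e-01]
[-0.30303573  0.21680209 -0.05646179  1.86795048  0.01377483  1.06013952
 -1.79287773]
```

View pics/w26.png

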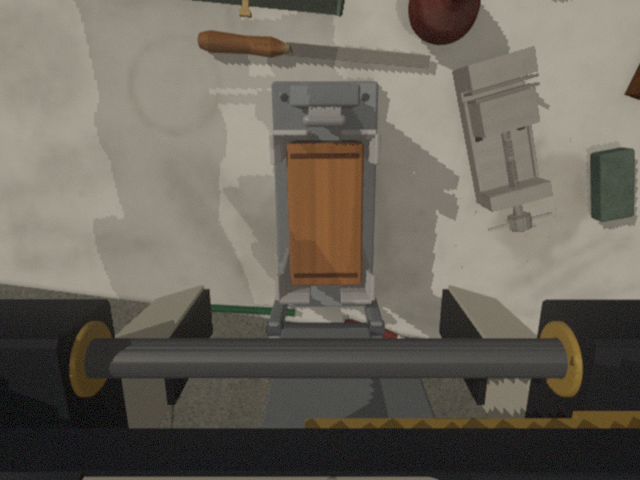

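View pics/side5.png

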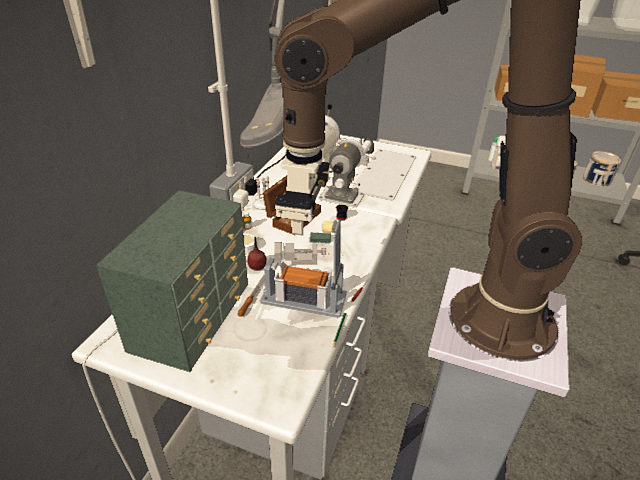

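```bash
python3 -m pendant '[[[0,0,-30,0,0.002,0,1],[0,0,-60,0,0.002,0,1],[-40,0,-60,0,0.002,0,1],[-80,0,-60,0,0.002,0,1],[-122,0,-60,0,0.002,0,1],[-122,0,-60,0,0.002,0,1],[-122,0,-60,0,0.002,0,1],[-122,0,-60,0,0.002,0,1]]]' 20
python3 - <<'E'
from h import *
c=cam("wrist",dict(position=np.array([.4786,.1179,.4138]),ee_rot=np.array([3.133,.224,-.005])))
print(rect(c,np.array([(288,142),(363,142),(362,286),(289,286)]),.078))
pose();print(arm.observe()["joints"])
im=get_image("side"); cv2.imwrite("pics/side6.png",cv2.resize(im[100:340,220:420],None,fx=2.5,fy=2.5)[:,:,::-1])
E
```

```text
clock: 60.9
position: [0.3594, 0.1009, 0.4751]
ee_rot: [-3.134, -0.223, -0.002]
force: [-0.3, 0.2, 0.1]
width: 0.18
(0.4796491394042969, 0.11631140899658203, 110.87537384033203, 57.560829162597656, np.float64(0.14252134606727382))
t 60.9 pos [0.3594 0.1009 0.4751] yaw 0.142 tilt 0.001 F [-0.3  0.2  0.1] w 0.180
[-0.32175145 -0.04175261 -0.09118016  2.00030452 -0.00369883  1.18151248
 -1.83985071]
```

View pics/side6.png

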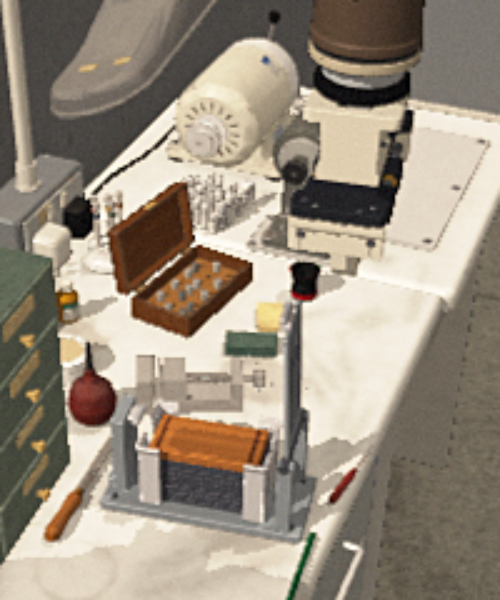

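```bash
python3 -m pendant '[[[0,0,40,0,0,0,1],[0,0,80,0,0,0,1],[0,0,97,0,0,0,1],[0,0,97,0,0,0,1],[0,0,97,0,0,0,1]]]'
python3 - <<'E'
from h import *
pose();print(arm.observe()["joints"])
for n in("side","scene"):
    im=get_image(n); cv2.imwrite(f"pics/{n}7.png",cv2.resize(im[100:340,220:420],None,fx=2.5,fy=2.5)[:,:,::-1])
E
```

```text
clock: 61.58
position: [0.3594, 0.101, 0.3788]
ee_rot: [-3.133, -0.224, -0.004]
force: [0.2, 0.8, 0.0]
width: 0.004
t 61.575 pos [0.3594 0.101  0.3788] yaw 0.143 tilt 0.002 F [0.2 0.8 0. ] w 0.004
[-0.32419215  0.05565233 -0.09749958  2.16154447  0.00733762  0.92244544
 -1.85416523]
```

View pics/side7.png

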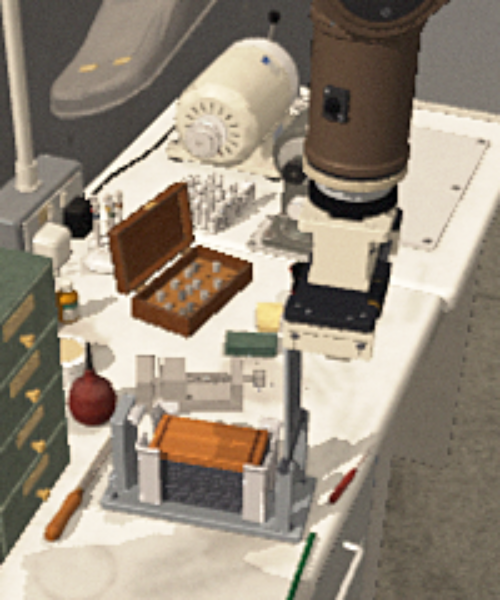

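View pics/scene7.png

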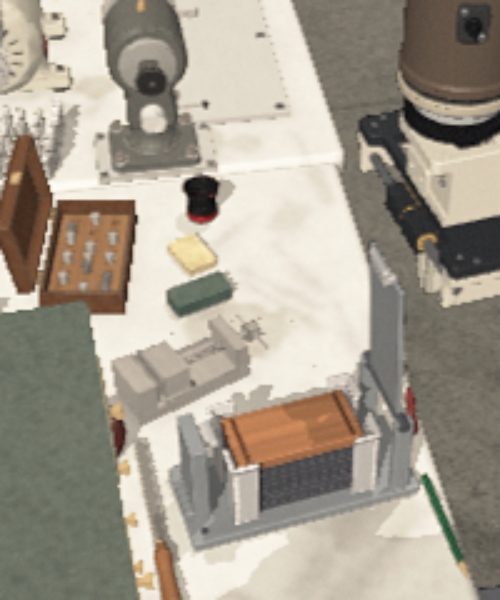

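```bash
python3 -m pendant '[[[15,0,0,0,0,0,1],[25,0,0,0,0,0,1],[35,0,0,0,0,0,1],[45,0,0,0,0,0,1],[55,0,0,0,0,0,1],[65,0,0,0,0,0,1],[65,0,0,0,0,0,1]]]'
python3 - <<'E'
from h import *
pose()
for n in("side","scene"):
    im=get_image(n); cv2.imwrite(f"pics/{n}8.png",cv2.resize(im[100:340,220:420],None,fx=2.5,fy=2.5)[:,:,::-1])
E
```

```text
clock: 62.55
position: [0.4238, 0.1101, 0.3783]
ee_rot: [-3.133, -0.224, -0.003]
force: [-0.5, 0.5, 0.6]
width: 0.002
t 62.55 pos [0.4238 0.1101 0.3783] yaw 0.142 tilt 0.002 F [-0.5  0.5  0.6] w 0.002
```

View pics/scene8.png

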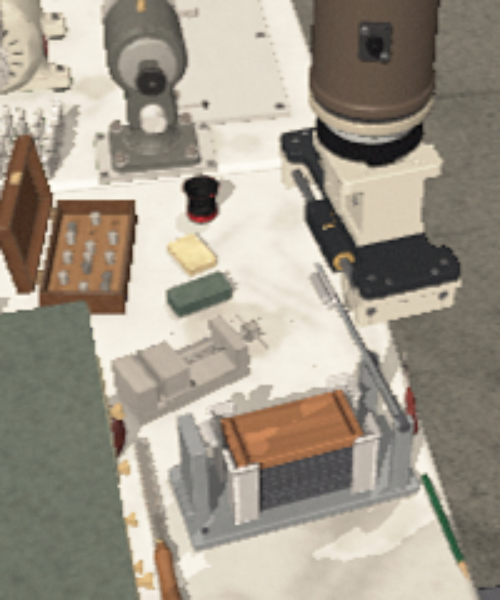

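```bash
python3 -m pendant '[[[10,0,0,0,0,0,1],[20,0,0,0,0,0,1],[30,0,1,0,0,0,1],[40,0,7,0,0,0,1],[49,0,15,0,0,0,1],[57,0,24,0,0,0,1],[65.5,0,33.7,0,0,0,1],[72,0,44,0,0,0,1],[78,0,55,0,0,0,1],[82,0,67,0,0,0,1],[86,0,79,0,0,0,1],[86,0,79,0,0,0,1]]]'
python3 - <<'E'
from h import *
pose()
for n in("side","scene"):
    im=get_image(n); cv2.imwrite(f"pics/{n}9.png",cv2.resize(im[100:340,220:420],None,fx=2.5,fy=2.5)[:,:,::-1])
E
```

```text
clock: 64.15
position: [0.5083, 0.1222, 0.2984]
ee_rot: [3.133, 0.224, 0.0]
force: [0.3, 0.6, 0.3]
width: 0.004
t 64.15 pos [0.5083 0.1222 0.2984] yaw 0.143 tilt 0.000 F [0.3 0.6 0.3] w 0.004
```

View pics/scene9.png

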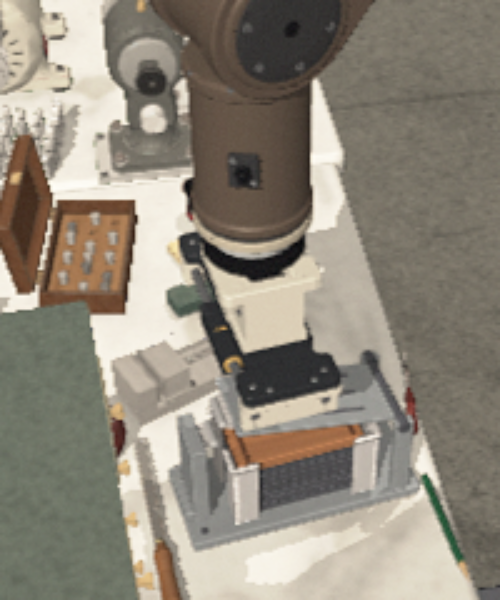

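View pics/side9.png

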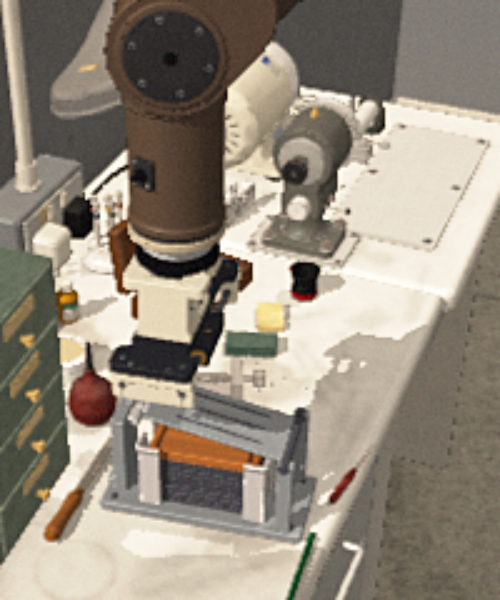

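```bash
python3 -m pendant '[[[1,0,4,0,0,0,1],[1.5,0,8,0,0,0,1],[2,0,12,0,0,0,1],[2,0,14,0,0,0,1],[2,0,14,0,0,0,1]]]'|grep -E 'pos|force'
python3 -m pendant '[[[0,0,1,0,0,0,1],[0,0,2,0,0,0,1],[0,0,3,0,0,0,1],[0,0,3,0,0,0,1]]]'|grep -E 'pos|force'
```

```text
position: [0.5103, 0.1226, 0.2853]
force: [-0.2, 0.4, 0.4]
position: [0.5104, 0.1226, 0.2829]
force: [-0.5, -0.8, 5.7]
```

```bash
python3 -m pendant '[[[0,0,1,0,0,0,1],[0,0,2,0,0,0,1],[0,0,2,0,0,0,1]]]'|grep -E 'pos|force'
python3 -m pendant '[[[0,0,1,0,0,0,1],[0,0,2,0,0,0,1],[0,0,2,0,0,0,1]]]'|grep -E 'pos|force'
```

```text
position: [0.5105, 0.1226, 0.2808]
force: [-0.0, -0.1, 3.7]
position: [0.51, 0.1225, 0.278]
force: [0.7, -0.1, -0.3]
```

```bash
python3 -m pendant '[[[0,0,1,0,0,0,1],[0,0,1,0,0,0,1]]]'|grep -E 'pos|force'
python3 -m pendant '[[[0,0,1,0,0,0,1],[0,0,1,0,0,0,1]]]'|grep -E 'pos|force'
python3 -m pendant '[[[0,0,0.7,0,0,0,1],[0,0,0.7,0,0,0,1]]]'|grep -E 'pos|force'
```

```text
position: [0.5102, 0.1225, 0.2772]
force: [-0.1, 0.2, -0.8]
position: [0.5103, 0.1226, 0.2764]
force: [0.7, 0.1, 0.5]
position: [0.5103, 0.1226, 0.2757]
force: [-0.7, -0.3, -0.1]
```

```bash
python3 -m pendant '[[[0,0,0.7,0,0,0,1],[0,0,0.7,0,0,0,1]]]'|grep -E 'pos|force'
python3 -m pendant '[[[0,0,0.7,0,0,0,1],[0,0,0.7,0,0,0,1]]]'|grep -E 'pos|force'
```

```text
position: [0.5104, 0.1226, 0.2751]
force: [1.3, -0.5, 1.0]
position: [0.5104, 0.1226, 0.2748]
force: [-1.4, -0.5, 4.6]
```

```bash
python3 - <<'E'
from h import *
for n in("side","scene"):
    im=get_image(n); cv2.imwrite(f"pics/{n}10.png",cv2.resize(im[190:340,250:420],None,fx=4,fy=4)[:,:,::-1])
E
```

```text
(no output)
```

View pics/side10.png

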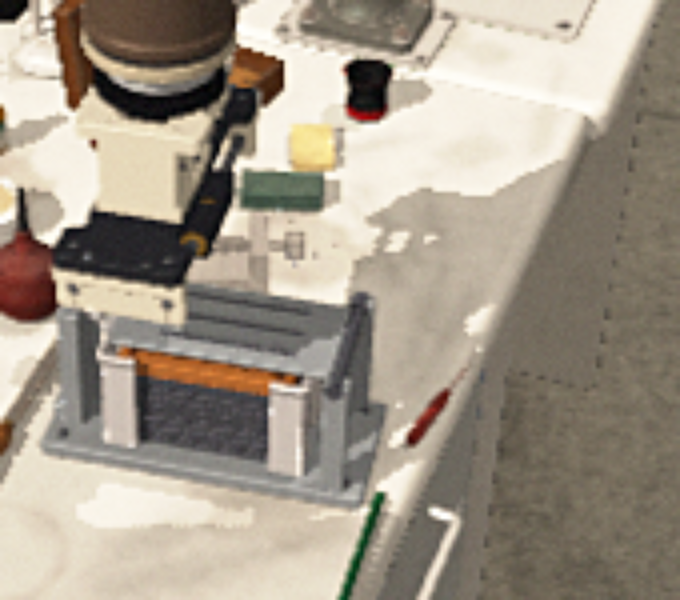

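```bash
python3 -m pendant '[[[0,0,0.6,0,0,0,1],[0,0,0.6,0,0,0,1]]]'|grep -E 'pos|force'
python3 -m pendant '[[[0,0,0.4,0,0,0,1],[0,0,0.4,0,0,0,1]]]'|grep -E 'pos|force'
```

```text
position: [0.5104, 0.1226, 0.2746]
force: [-3.2, -2.2, 11.0]
position: [0.5104, 0.1226, 0.2745]
force: [-3.9, -0.7, 14.5]
```

The cover is on a firm stop at tip z 0.0965, its shut height. I'll retreat and verify.

```bash
python3 -m pendant '[[[0,0,-5,0,0,0,1],[0,0,-20,0,0,0,1],[0,0,-60,0,0,0,1],[0,0,-110,0,0,0,1],[-20,0,-150,0,0,0,1],[-30,0,-150,0,0,0,1],[-30,0,-150,0,0,0,1],[-30,0,-150,0,0,0,1],[-30,0,-150,0,0,0,1]]]'
python3 - <<'E'
from h import *
pose(); wmeas("w30")
for n in("side","scene"):
    im=get_image(n); cv2.imwrite(f"pics/{n}11.png",cv2.resize(im[190:340,250:420],None,fx=4,fy=4)[:,:,::-1])
E
```

```text
clock: 69.1
position: [0.4807, 0.1183, 0.4224]
ee_rot: [3.133, 0.224, 0.0]
force: [-0.1, -0.1, 0.4]
width: 0.008
t 69.1 pos [0.4807 0.1183 0.4224] yaw 0.143 tilt 0.000 F [-0.1 -0.1  0.4] w 0.008
```

View pics/side11.png

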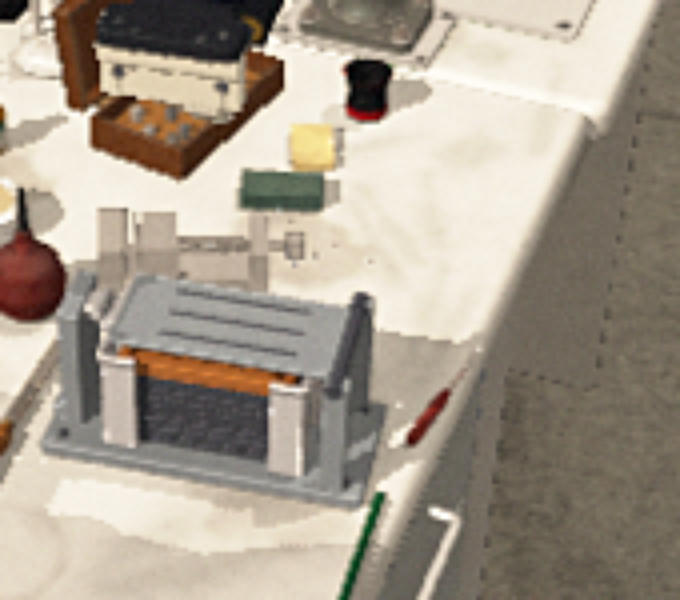

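View pics/w30.png

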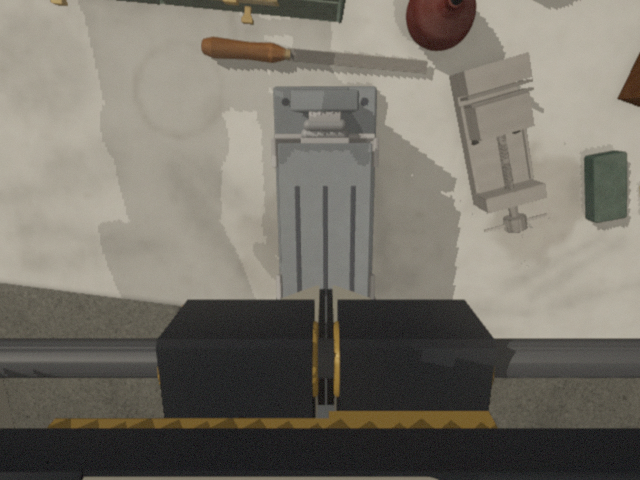

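View pics/scene11.png

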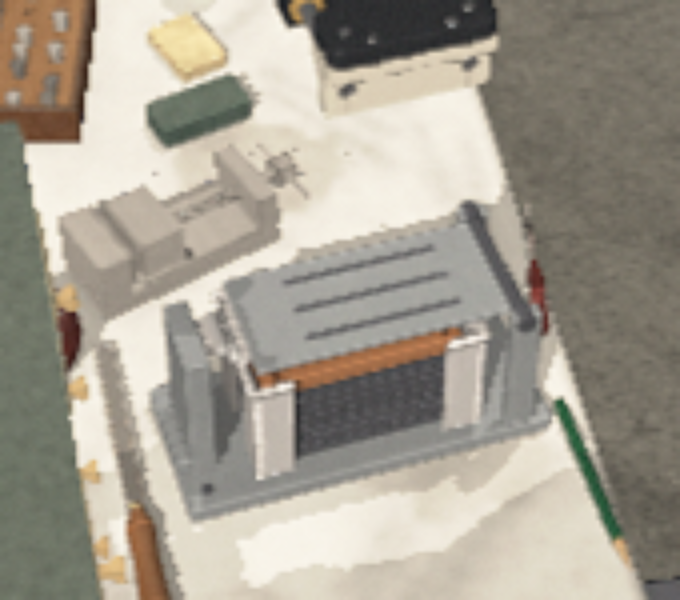

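The cover stays level and latched with the hand clear, and the board and plates are visible beneath it in both views. I'll hand in now.

```bash
python3 -c "
from cell import arm
print(arm.sign_off()); print(arm.observe()['clock'])"
```

```text
the job is handed in; nothing more can be done
None
the job is handed in; nothing more can be done
```

The job is done and handed in after about 69 s of robot time. All four loose plates and the pressure board are in the case, and the cover is shut on its catch. No verdict came back from the hand-in.

- **Plates:** I lowered each one onto the pile until the wrist force turned upward, about 4 to 10 N, before letting go. Each contact came about 8 mm higher than the last, which fits a pile starting near 34 mm. The plate beside the cabinet was gripped with the hand turned half round to stay clear of the drawers.
- **Board:** It was laid on top the same way, with contact at about 3.5 to 8 N. In the wrist picture it lay within about 2 mm of the case centre and in line with it.
- **Cover:** I swung it over and pressed the free end down. The force rose to about 6 N, fell away as the catch passed, then met a firm stop at 96.5 mm, the shut height. It was still shut in all three camera views after the hand had moved clear.

**Disagreement:** the case position from the wrist camera varied by 1 to 2 mm sideways between views. I lined up each later piece on the guides in the picture instead. Nothing was knocked aside that I noticed, and no check failed.

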